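Clear the metal detector's infeed and feed the cartons through

TASK

Before the cartons are checked, use the scraper block to sweep all the sharp metal chips off the infeed plate of the metal detector, over its open end and into the red reject tray; don't touch the chips with the gripper and don't let any go into the detector. Then feed every carton lying on the table through the detector's low guarded opening, pushing with the orange push stick so that the gripper itself stays out of the opening, until every carton lies flat on the outfeed plate, wholly out on the other side; no carton may go over or round the detector. Finish with the push stick and the scraper lying upright on the blue tool mat, and leave the bottles and the label roll alone.

Things in the scene. Friction and masses are not known exactly. Their poses are not given: they have to be found in the camera images.
- detector: fixed bench-top metal detector; origin on the table under the middle of its opening, z up, x across (about world +x), cartons travel to its -y (about world -y). The steel coil case with yellow guard frames spans y -60 to +60 mm, x -125 to +125 mm, 200 mm high; a grey control unit on its far side reaches x = +185 mm, 130 mm high, its lamp 190 mm high.
- infeed_end (a point): middle of the open end of the infeed plate, on its top face. The white slide plate (top 60 mm above the table) runs from here, detector y = +330 mm, through the opening; its base ends 30 mm short of this end. Side lips 15 mm above the plate, 100 mm apart inside (x -50 to +50 mm), run along all of the plate, which is 116 mm wide.
- outfeed (a point): middle of the outfeed half of the same white plate, on its top face, at detector y = -190 mm; the outfeed runs from y = -60 to -320 mm between the same lips and ends at a stop 22 mm high.
- opening (a point): middle of the detector's opening, at the level of the plate's top (60 mm above the table). The opening is 120 mm wide, 55 mm high above the plate and 120 mm deep along y.
- reject_tray: red open tray, fixed on the table under the open end of the infeed, turned with the detector and centred 370 mm from the opening; 170 mm (x) by 120 mm (y), 45 mm high, walls 4 mm; it tucks 20 mm under the plate's end. Origin at the centre of its underside.
- tool_mat: blue flat mat fixed on the table near the robot on the outfeed side, 190 mm (x) by 320 mm (y), 3 mm thick; origin at the centre of its underside.
- push_stick: orange push stick, 0.18 kg, lying upright on the mat. Origin on its underside below the middle of the handle. Flat shaft, 36 mm wide, 18 mm high, from y = +35 mm along -y to a cross head 64 mm wide, 14 mm thick, 32 mm high, its front face at y = -210 mm. The upright handle over the origin is 24 mm thick (x), 66 mm long (y), its top 78 mm above the underside.
- stick_head (a point): middle of the front face of the push stick's cross head (210 mm along the stick's -y from its origin, 16 mm above its underside).
- scraper: scraper block lying upright on the mat, 0.12 kg: a white blade block 86 mm long (its x), 24 mm thick (its y), 22 mm high, with a green grip on top 62 mm long, 22 mm thick (y), reaching 60 mm above the underside. Origin at the centre of its underside. Its length fits between the side lips of the plate with 7 mm to spare each side.
- carton1: a small brown cardboard carton, 70 mm (its x) by 56 mm (its y) by 45 mm high, 0.1 to 0.2 kg; origin at the centre of its underside. It starts flat on the table between the robot and the infeed (two or three cartons; an absent one reads None). Either way round fits the opening.
- carton2: a small brown cardboard carton, 70 mm (its x) by 56 mm (its y) by 45 mm high, 0.1 to 0.2 kg; origin at the centre of its underside. It starts flat on the table between the robot and the infeed (two or three cartons; an absent one reads None). Either way round fits the opening.
- carton3: a small brown cardboard carton, 70 mm (its x) by 56 mm (its y) by 45 mm high, 0.1 to 0.2 kg; origin at the centre of its underside. It starts flat on the table between the robot and the infeed (two or three cartons; an absent one reads None). Either way round fits the opening.
- chip1: a bright brass-coloured bent piece of a metal bottle cap, sharp, 24 by 17 by 8 mm, 12 g, lying loose on the infeed half of the slide plate, 90 mm or more in front of the yellow guard; origin at the centre of its underside (two to four pieces; an absent one reads None).
- chip2: a bright brass-coloured bent piece of a metal bottle cap, sharp, 24 by 17 by 8 mm, 12 g, lying loose on the infeed half of the slide plate, 90 mm or more in front of the yellow guard; origin at the centre of its underside (two to four pieces; an absent one reads None).
- chip3: a bright brass-coloured bent piece of a metal bottle cap, sharp, 24 by 17 by 8 mm, 12 g, lying loose on the infeed half of the slide plate, 90 mm or more in front of the yellow guard; origin at the centre of its underside (two to four pieces; an absent one reads None).
- chip4: a bright brass-coloured bent piece of a metal bottle cap, sharp, 24 by 17 by 8 mm, 12 g, lying loose on the infeed half of the slide plate, 90 mm or more in front of the yellow guard; origin at the centre of its underside (two to four pieces; an absent one reads None).
- bottle1: sauce bottle standing beyond the infeed, 58 mm across, 160 mm high; not to be moved. Origin at the centre of its underside.
- bottle2: sauce bottle standing beyond the outfeed, 58 mm across, 160 mm high; not to be moved. Origin at the centre of its underside.
- label_roll: white roll of labels standing on the table beyond the open end of the infeed, 84 mm across, 45 mm high; not to be moved. Origin at the centre of its underside.
Mind the look-alikes: they are no part of the job. What is shaped like the carton2 but yellow is not meant.

How it is judged:
By the outcome, as a careful person would: the job done as asked, in the order asked, and still so for the second after the job is handed in, with the robot touching nothing.
Of carton1, carton2, carton3 only 2 to 3 are there at a start; the rules pass over those that are not, and their reading is None.
Of chip1, chip2, chip3, chip4 only 2 to 4 are there at a start; the rules pass over those that are not, and their reading is None.
At some moment in a run one of carton1, carton2, carton3 may be knocked a few centimetres aside while the robot is not near it.
It also fails if it takes over 200 s, if anything falls off the work surface, if the arm or the gripper's body presses on something with over 40 N, if the wrist force passes 120 N, or if a joint passes its speed limit or range.

ROBOT

A 7-joint arm with a two-finger parallel gripper is mounted at the origin on the work surface. World frame = base frame: x ahead of the robot, y to its left, z up, the work surface at z = 0. Lengths are in m, angles in degrees, forces in N, time in s.
With the tool pointing down it reaches from about 0.425 to 0.875 m from the base axis. Payload 4.7 kg.
Tool frame: the origin (TCP) lies between the finger pads, 19 mm behind the fingertips; this is the grasp point; z points along the fingers, y is the line along which they close (so a half turn about z gives the same grasp; the last joint's range is limited). The gripper opens to 87 mm and grips with 3 to 60 N. Pads are 19 mm wide; open, the fingers measure 117 mm over their backs; the gripper's body (75 mm by 190 mm) begins 51 mm behind the grasp point.
Start: joints at [-64.739, 18.392, -4.016, 83.108, 1.295, 78.541, -3.26], TCP at [0.269, 0.592, 0.241] pointing down, gripper open.
Joint ranges: [-163.93, 163.93], [-17.29, 119.83], [-79.2, 71.16], [3.27, 140.29], [-89.18, 269.18], [5.43, 117.66], [-154.24, 154.24]. Speed limits (degrees/s): [147.25, 147.25, 180, 180, 180, 180, 180].

INTERFACE

Orientations are given as [roll, pitch, yaw] about the fixed x, y, z axes, in that order (R = Rz(yaw) Ry(pitch) Rx(roll)).
In Python, from cell import env, viewer, boxes_of, masks_of gives the robot as it stands. The module is installed in compiled form; this text tells all that it offers.
- The arm moves only by the tool apply_moves, never from a script. Its argument "moves" is a list of rows, each a list of 7 numbers: the shift along the tool's x, y, z scaled (see below), then the turn, a rotation vector about the tool's x, y, z scaled (see below), then the opening, from 0 (shut) to 1 (fully open). A call has 1 to 20 rows; each row is the pose to reach, as a shift and turn from the pose commanded when the call began, along the tool's axes at that moment; what a row does not reach only later rows make up. The controller multiplies each number of a shift by 0.2 m and each number of a turn by 1.5 rad. A row lasts 1/10 s, in which the tool goes at most 50 mm and 8.59 degrees, less where a joint would pass 70% of its speed; a pose out of reach is approached as far as the arm can. A call with a number of a shift or a turn outside -1 to 1 is refused whole. A call with a gripper value outside its range is refused whole. The fingers move at their own pace and stop on an object; "grip_force" is the grip in N (left out, the last holds). Time passes only in rows, so rows that repeat a pose let the fingers close. It gives the time, the measured TCP pose, the force, the opening and the grip force at its end, in the units of the state.
- env.get_obs(): the state, without advancing time (a new reading comes with each control period).
- viewer.read_camera(name): name is "side" or "top"; returns the picture (400x640x3 uint8, red, green, blue); there is no depth.
- viewer.get_calibration(name): a dict with "fov_y" (degrees; the focal length in pixels is half the picture's height over the tangent of half this angle, whatever the lens; pixels are square), "cx", "cy" (the principal point, pixels), "position" and "orientation" of the camera in the world. Camera axes: x right, y up, looking along -z (the intrinsics and any distortion apply to the point x, -y, -z); pixel columns grow to the right and rows downward; lengths in m; the calibration is good to about 2 mm. A picture is of the moment at which its call begins. get_calibration takes no time and is no camera call.
- env.sign_off(): hands the job in; it is judged then, once.
Trained networks look in the newest picture that a camera, given by its name, has taken for a name from the list of things; names that differ only in an ending like _2 or _b are one class to them, and where a whole thing is asked for, a point or a joint stands for the part that bears it (a point fixed in the world has none). Each returns a list of dicts, best first, with "conf" (0 to 1); they miss things now and then, are a little off and sometimes report something else, mostly with a low value. They report only what shows in the picture. A call takes as long as a camera call. They do not tell look-alikes from the thing itself.
- boxes_of(camera, target): "location" ([column, row] in pixels, amid what is visible of it).
- masks_of(camera, target): "pixels" (400x640 bool, what is visible of it) and "location" ([column, row] in pixels, amid what is visible of it).
The state is a dict: "time_s": time; "qpos": joint angles; "joint_velocities": joint speeds; "effort": joint torques, N m; "tool_pos": TCP position; "tool_rot": TCP orientation; "force": force on the tool from outside, world axes, zero at the start; "wrist_torque": the same for the moment, N m; "grip_width": finger opening in m; "grasp_force": force on a finger pad.
Only numpy, scipy, OpenCV 4.12 (cv2) and the standard library are available. Lean on these libraries where they do the work, as an engineer would, in place of code of your own. Each camera call takes 0.05 s, during which the arm holds its last target. There are 200 camera calls.

## Working session

There is one attempt and no reset: what is moved stays moved. The work goes in short steps, Python scripts to look and compute and a tool call to move; the robot and the scene stay as the last step left them, time stands still between calls to the robot, and variables do not carry over. Pictures are saved under pics/ and viewed, at most 14 in all, crops included, and the job is handed in when it is done.

Besides the shell and the picture viewer there is one more tool, called after ">>>" as name(argument=value, ...), one argument or row to a line, values as JSON. apply_moves: Moves the arm, as the interface text tells. Shifts and turns lie within -1 to 1; 1 stands for 0.2 m of shift or 1.5 rad of turn. Its arguments: {"type":"object","properties":{"moves":{"type":"array","items":{"type":"array","items":{"type":"number","minimum":-1,"maximum":1}}},"grip_force":{"type":"number"}},"required":["moves"]}

```bash
mkdir -p pics; python3 - <<'E'
from cell import env, viewer, boxes_of, masks_of
import cv2, numpy as np
for n in ("top","side"):
    im=viewer.read_camera(n); cv2.imwrite(f"pics/{n}0.png",im[:,:,::-1])
    print(n,viewer.get_calibration(n))
o=env.get_obs(); print({k:np.round(v,3) for k,v in o.items()})
E
```

```text
top {'fov_y': 49.445648967748, 'cx': 312.6246214575639, 'cy': 210.2000921135012, 'position': array([0.41408487, 0.0315081 , 1.31794367]), 'orientation': array([  6.39004111,  -1.3498764 , -89.6086066 ])}
side {'fov_y': 55.34526723132461, 'cx': 317.91026034585303, 'cy': 205.05721039226117, 'position': array([ 0.05709401, -0.58952107,  0.79041985]), 'orientation': array([ 47.42714173,  -0.23671215, -40.90707514])}
{'time_s': np.float64(0.1), 'qpos': array([-64.738,  18.435,  -4.015,  83.169,   1.296,  78.54 ,  -3.258]), 'joint_velocities': array([-0.054, -0.06 , -0.072, -0.015,  0.021, -0.068,  0.039]), 'effort': array([-0.0000e+00, -4.9257e+01, -4.0600e-01, -3.1340e+01, -6.4000e-02,
        4.0000e-02,  0.0000e+00]), 'tool_pos': array([0.269, 0.591, 0.24 ]), 'tool_rot': array([-1.79901e+02,  6.00000e-03,  1.55549e+02]), 'force': array([-0.476, -1.252,  0.097]), 'wrist_torque': array([-0.063,  0.045,  0.011]), 'grasp_force': np.float64(0.0), 'grip_width': np.float64(0.087)}
```

View pics/top0.png

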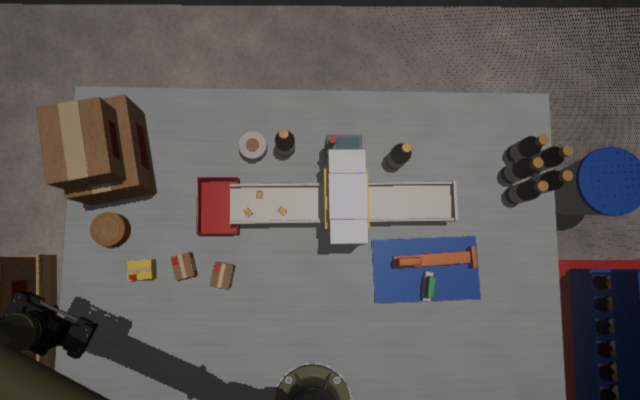

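View pics/side0.png

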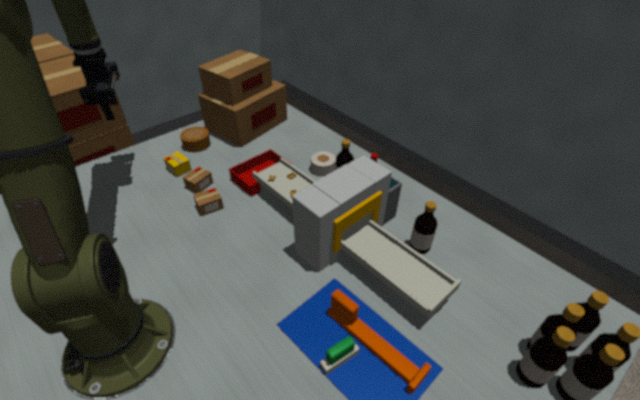

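Top view: image right is world −y, image up is +x. Brown cartons are at (183,266) and (222,275). The yellow look-alike at (141,270) is not meant. There are three chips, at (260,195), (248,212) and (282,211). The stick is at (435,260) and the scraper at (429,287). In the side view the brown cartons show at (198,180) and (208,202), and yellow is at (177,163).

```bash
cat > h.py <<'E'
from cell import env, viewer, boxes_of, masks_of
import cv2, numpy as np
from scipy.spatial.transform import Rotation as R
from scipy.optimize import minimize
CAL={n:viewer.get_calibration(n) for n in("top","side")}
def proj(c,P):
    k=CAL[c]; f=200/np.tan(np.radians(k["fov_y"]/2))
    p=(np.atleast_2d(P)-k["position"])@R.from_euler("xyz",k["orientation"],degrees=True).as_matrix()
    return np.c_[k["cx"]-f*p[:,0]/p[:,2], k["cy"]+f*p[:,1]/p[:,2]]
def unproj(c,uv,z):
    k=CAL[c]; f=200/np.tan(np.radians(k["fov_y"]/2))
    d=R.from_euler("xyz",k["orientation"],degrees=True).apply([(uv[0]-k["cx"])/f,-(uv[1]-k["cy"])/f,-1])
    return k["position"]+d*(z-k["position"][2])/d[2]
BOX={"carton":[(-35,35,-28,28,0,45)],
"stick":[(-18,18,-210,35,0,18),(-32,32,-210,-196,0,32),(-12,12,-33,33,0,78)],
"scraper":[(-43,43,-12,12,0,22),(-31,31,-11,11,22,60)],
"detector":[(-58,58,-320,330,40,75),(-125,125,-60,60,0,200)],
"mat":[(-95,95,-160,160,0,3)],"tray":[(-85,85,-60,60,0,45)]}
def render(c,kind,x,y,yaw,z):
    m=np.zeros((400,640),np.uint8); S=8
    for b in BOX[kind]:
        P=np.array([(i,j,k) for i in b[:2] for j in b[2:4] for k in b[4:]])/1000.
        P=R.from_euler("z",yaw,degrees=True).apply(P)+[x,y,z]
        h=cv2.convexHull(proj(c,P).astype(np.float32))
        cv2.fillConvexPoly(m,np.round(h*S).astype(np.int32),255,cv2.LINE_AA,3)
    return m/255.
def fit(obs,kind,x0,z=0.):
    """obs: {cam: mask}; returns x,y,yaw,iou"""
    def cost(p):
        s=0
        for c,m in obs.items():
            r=render(c,kind,p[0]/1000,p[1]/1000,p[2],z); s+=1-np.minimum(r,m).sum()/np.maximum(r,m).sum()
        return s/len(obs)
    best=None
    for dy in x0[2]:
        p0=np.array([x0[0]*1000,x0[1]*1000,dy])
        r=minimize(cost,p0,method="Nelder-Mead",options=dict(initial_simplex=np.array([p0,p0+[15,0,0],p0+[0,15,0],p0+[0,0,12]]),xatol=.1,fatol=1e-4))
        if best is None or r.fun<best.fun: best=r
    return best.x[0]/1000,best.x[1]/1000,best.x[2],1-best.fun
E
python3 - <<'E'
from h import *
for c in("top","side"): viewer.read_camera(c)
M={}
for n in("carton1","push_stick","scraper","detector","reject_tray","tool_mat","chip1"):
    for c in("top","side"):
        for d in masks_of(c,n):
            if d["conf"]>.3:
                print(n,c,round(d["conf"],2),np.round(d["location"]),d["pixels"].sum()); M.setdefault((n,c),[]).append(d)
def show(n,kind,i={"top":0,"side":0},z=0,yaws=(0,),cams=("top","side")):
    for cs in [(c,) for c in cams]+[cams]:
        o={c:M[n,c][i[c]]["pixels"].astype(float) for c in cs if (n,c) in M}
        if not o: continue
        c=cs[0]; x=unproj(c,M[n,c][i[c]]["location"],.04); print(n,cs,np.round(fit(o,kind,(x[0],x[1],yaws),z),3))
show("push_stick","stick",z=.003,yaws=(0,8,-8)); show("scraper","scraper",z=.003,yaws=(0,10,-10))
show("detector","detector"); show("tool_mat","mat",cams=("top",)); show("reject_tray","tray",cams=("top",))
for j,d in enumerate(M.get(("carton1","top"),[])):
    x=unproj("top",d["location"],.03); print("carton",np.round(d["location"]),np.round(fit({"top":d["pixels"].astype(float)},"carton",(x[0],x[1],(0,30,60,90,120,150))),3))
for d in M.get(("chip1","top"),[]): print("chip",np.round(unproj("top",d["location"],.064),3))
E
```

```text
carton1 top 0.84 [140. 270.] 583
carton1 top 0.62 [222. 276.] 532
carton1 top 0.56 [183. 267.] 563
carton1 side 0.96 [197. 181.] 536
carton1 side 0.66 [178. 160.] 473
carton1 side 0.58 [208. 203.] 595
scraper top 0.87 [427. 288.] 337
scraper side 0.85 [338. 353.] 797
scraper side 0.59 [357. 347.] 7544
detector top 0.61 [345. 199.] 12283
detector side 0.75 [360. 226.] 15059
detector side 0.44 [369. 341.] 2549
reject_tray top 0.88 [213. 206.] 2087
reject_tray top 0.39 [399. 155.] 500
reject_tray side 0.96 [250. 172.] 1131
tool_mat top 0.72 [418. 276.] 4952
tool_mat side 0.87 [356. 346.] 7483
chip1 top 0.6 [255. 194.] 67
chip1 top 0.58 [278. 208.] 47
scraper ('top',) [ 0.337 -0.339 -5.174  0.777]
scraper ('side',) [ 0.339 -0.338 -3.538  0.859]
scraper ('top', 'side') [ 0.337 -0.339 -3.641  0.815]
detector ('top',) [ 0.578 -0.089  1.345  0.896]
detector ('side',) [ 0.575 -0.097  1.065  0.887]
detector ('top', 'side') [ 0.578 -0.09   1.284  0.887]
tool_mat ('top',) [ 0.387 -0.34   2.85   0.715]
tool_mat ('top',) [ 0.387 -0.34   2.85   0.715]
reject_tray ('top',) [0.568 0.284 1.385 0.786]
reject_tray ('top',) [0.568 0.284 1.385 0.786]
carton [140. 270.] [ 0.38   0.502 95.65   0.894]
carton [222. 276.] [  0.365   0.266 169.965   0.875]
carton [183. 267.] [ 0.39   0.38  11.859  0.882]
chip [0.601 0.17  0.064]
chip [0.56  0.104 0.064]
```

```bash
cat >> h.py <<'E'
def hsvmask(im,lo,hi,box):
    h=cv2.cvtColor(im,cv2.COLOR_RGB2HSV); m=cv2.inRange(h,np.array(lo),np.array(hi))>0
    k=np.zeros_like(m); a,b,c,d=box; k[b:d,a:c]=1; m=(m&k).astype(np.uint8)
    n,l,s,_=cv2.connectedComponentsWithStats(m); return (l==1+np.argmax(s[1:,4])).astype(float)
E
python3 - <<'E'
from h import *
BOX["detector"].append((125,185,-50,50,0,130))
t=viewer.read_camera("top"); s=viewer.read_camera("side")
o={"top":hsvmask(t,(3,120,90),(14,255,255),(370,230,490,310)),"side":hsvmask(s,(3,120,90),(14,255,255),(300,270,460,400))}
print([int(v.sum()) for v in o.values()])
for k in(["top"],["side"],["top","side"]): print("stick",np.round(fit({c:o[c] for c in k},"stick",(.42,-.31,(0,6,-6)),.003),3))
st=fit(o,"stick",(.42,-.31,(0,6,-6)),.003)
red=hsvmask(t,(170,120,60),(180,255,255),(180,160,260,250)); print(int(red.sum()))
d=fit({"top":masks_of("top","detector")[0]["pixels"].astype(float),"side":masks_of("side","detector")[0]["pixels"].astype(float)},"detector",(.578,-.09,(1,)))
print("det",np.round(d,4))
big=cv2.resize(t,None,fx=4,fy=4,interpolation=cv2.INTER_CUBIC)[:,:,::-1].copy()
def seg(pts,x,y,yaw,z,col):
    P=R.from_euler("z",yaw,degrees=True).apply(np.array(pts)/1000.)+[x,y,z]
    cv2.polylines(big,[np.round((proj("top",P)+.5)*4*16).astype(np.int32)],False,col,1,cv2.LINE_AA,4)
for x in(-58,-50,50,58): seg([(x,-320,75),(x,330,75)],*d[:3],0,(0,0,255))
seg([(-58,330,60),(58,330,60)],*d[:3],0,(0,0,255)); seg([(-125,60,200),(125,60,200),(125,-60,200),(-125,-60,200),(-125,60,200)],*d[:3],0,(255,0,0))
seg([(-12,-33,78),(12,-33,78),(12,33,78),(-12,33,78),(-12,-33,78)],*st[:3],.003,(0,255,0))
seg([(-32,-210,32),(32,-210,32)],*st[:3],.003,(0,255,0))
seg([(-31,-11,60),(31,-11,60),(31,11,60),(-31,11,60),(-31,-11,60)],.337,-.339,-3.6,.003,(255,0,255))
for q in((.365,.266,-10),(.390,.38,11.9)): seg([(-35,-28,45),(35,-28,45),(35,28,45),(-35,28,45),(-35,-28,45)],*q,0,(0,255,0))
cv2.imwrite("pics/ovA.png",big[640:1200,680:1320]); cv2.imwrite("pics/ovB.png",big[600:1240,1280:1980])
E
```

```text
[882, 1408]
stick [ 0.411 -0.277  3.387  0.704]
stick [ 0.422 -0.338  0.559  0.451]
stick [ 0.412 -0.272  3.498  0.589]Traceback (most recent call last):
  File "<stdin>", line 8, in <module>
  File "h.py", line 43, in hsvmask
    n,l,s,_=cv2.connectedComponentsWithStats(m); return (l==1+np.argmax(s[1:,4])).astype(float)
                                                              ~~~~~~~~~^^^^^^^^^
    return _wrapfunc(a, 'argmax', axis=axis, out=out, **kwds)
    return bound(*args, **kwds)
ValueError: attempt to get argmax of an empty sequence
```

```bash
cat > ov.py <<'E'
from h import *
BOX["detector"].append((125,185,-50,50,0,130))
t=viewer.read_camera("top"); s=viewer.read_camera("side")
o={"top":hsvmask(t,(0,110,40),(18,255,255),(370,230,490,310)),"side":hsvmask(s,(0,110,40),(18,255,255),(300,270,460,400))}
print([int(v.sum()) for v in o.values()])
for k in(["top"],["side"]): print("stick",np.round(fit({c:o[c] for c in k},"stick",(.42,-.29,(0,6,-6)),.003),3))
st=fit(o,"stick",(.41,-.28,(0,6,-6)),.003); print(np.round(st,4))
ms=[masks_of(c,"detector") for c in("top","side")]
d=fit({c:m[0]["pixels"].astype(float) for c,m in zip(("top","side"),ms) if m},"detector",(.578,-.09,(1,)))
print("det",np.round(d,4))
big=cv2.resize(t,None,fx=4,fy=4,interpolation=cv2.INTER_CUBIC)[:,:,::-1].copy()
def seg(pts,x,y,yaw,z,col):
    P=R.from_euler("z",yaw,degrees=True).apply(np.array(pts)/1000.)+[x,y,z]
    cv2.polylines(big,[np.round((proj("top",P)+.5)*4*16).astype(np.int32)],False,col,1,cv2.LINE_AA,4)
for x in(-58,-50,50,58): seg([(x,-320,75),(x,330,75)],*d[:3],0,(0,0,255))
seg([(-58,330,60),(58,330,60)],*d[:3],0,(0,0,255)); seg([(-125,60,200),(125,60,200),(125,-60,200),(-125,-60,200),(-125,60,200)],*d[:3],0,(255,0,0))
seg([(-12,-33,78),(12,-33,78),(12,33,78),(-12,33,78),(-12,-33,78)],*st[:3],.003,(0,255,0))
seg([(-32,-210,32),(32,-210,32)],*st[:3],.003,(0,255,0))
seg([(-31,-11,60),(31,-11,60),(31,11,60),(-31,11,60),(-31,-11,60)],.337,-.339,-3.6,.003,(255,0,255))
for q in((.365,.266,-10),(.390,.38,11.9)): seg([(-35,-28,45),(35,-28,45),(35,28,45),(-35,28,45),(-35,-28,45)],*q,0,(0,255,0))
cv2.imwrite("pics/ovA.png",big[640:1200,680:1320]); cv2.imwrite("pics/ovB.png",big[640:1240,1280:1960])
E
python3 ov.py
```

```text
[919, 2344]
stick [ 0.411 -0.277  3.942  0.737]
stick [ 0.415 -0.27   3.088  0.794]
[ 0.4102 -0.2729  4.0064  0.7615]
det [ 0.5769 -0.0884  1.3473  0.9066]
```

View pics/ovA.png

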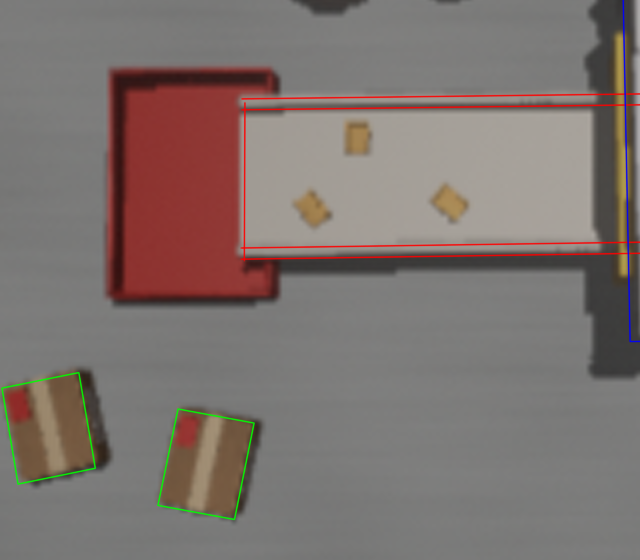

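View pics/ovB.png

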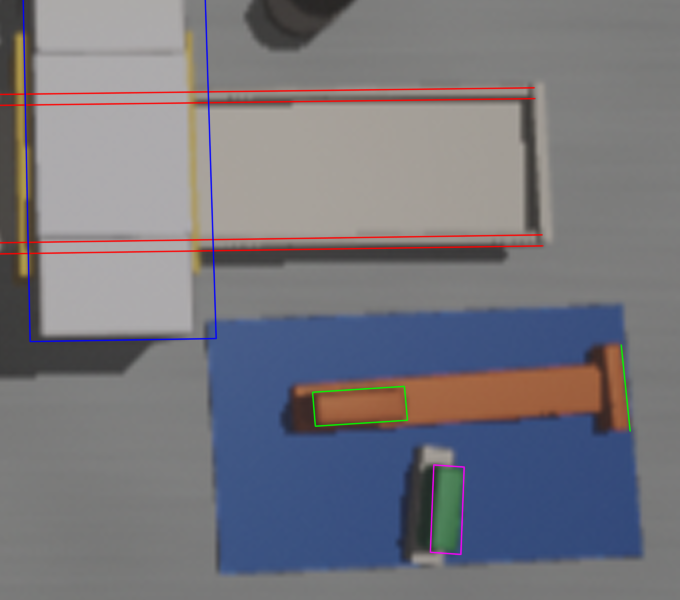

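The overlays fit to within about 3 mm. ovA shows the cartons at crop (50,428) and (205,465) and three chips on the plate. ovB shows the stick handle at (360,405) and the scraper at (445,510). The two brown cartons at top px (183,267) and (222,276) are the ones meant, and the yellow one at (140,270) is left alone. From the overlay I refine the detector pose to (0.578, −0.086), yaw 1.5°.

First the arm goes up, turns to yaw 90 and comes inward.

>>> apply_moves(
  moves=[
    [-0.98, -0.6, -0.3, 0, 0, 0.762, 1],
    [-0.98, -0.6, -0.3, 0, 0, 0.762, 1],
    [-0.98, -0.6, -0.3, 0, 0, 0.762, 1],
    [-0.98, -0.6, -0.3, 0, 0, 0.762, 1],
    [-0.98, -0.6, -0.3, 0, 0, 0.762, 1],
    [-0.98, -0.6, -0.3, 0, 0, 0.762, 1],
    [-0.98, -0.6, -0.3, 0, 0, 0.762, 1],
    [-0.98, -0.6, -0.3, 0, 0, 0.762, 1],
    [-0.98, -0.6, -0.3, 0, 0, 0.762, 1],
    [-0.98, -0.6, -0.3, 0, 0, 0.762, 1],
  ],
)

```text
time_s: 2.2
tool_pos: [0.3977, 0.4014, 0.3013]
tool_rot: [180.0, -0.0, 90.2]
force: [-0.7, 0.1, -0.4]
grip_width: 0.0874
grasp_force: 0.0
```

>>> apply_moves(
  moves=[
    [-1, 0.25, 0, 0, 0, 0, 0.9],
    [-1, 0.25, 0, 0, 0, 0, 0.9],
    [-1, 0.25, 0, 0, 0, 0, 0.9],
    [-1, 0.25, 0, 0, 0, 0, 0.9],
    [-1, 0.25, 0, 0, 0, 0, 0.9],
  ],
)

```text
time_s: 2.7
tool_pos: [0.4503, 0.194, 0.302]
tool_rot: [179.9, 0.1, 89.6]
force: [0.4, 0.7, 0.1]
grip_width: 0.0785
grasp_force: 0.0
```

>>> apply_moves(
  moves=[
    [-1, 0, 0, 0, 0, 0, 0.9],
    [-1, 0, 0, 0, 0, 0, 0.9],
    [-1, 0, 0, 0, 0, 0, 0.9],
    [-1, 0, 0, 0, 0, 0, 0.9],
    [-1, 0, 0, 0, 0, 0, 0.9],
  ],
)

```text
time_s: 3.2
tool_pos: [0.4483, -0.006, 0.302]
tool_rot: [179.9, 0.0, 89.5]
force: [0.0, -0.0, -0.6]
grip_width: 0.0785
grasp_force: 0.0
```

>>> apply_moves(
  moves=[
    [-1, -0.15, 0, 0, 0, 0, 0.9],
    [-1, -0.15, 0, 0, 0, 0, 0.9],
    [-1, -0.15, 0, 0, 0, 0, 0.9],
    [-1, -0.15, 0, 0, 0, 0, 0.9],
    [-1, -0.15, 0, 0, 0, 0, 0.9],
  ],
)

```text
time_s: 3.7
tool_pos: [0.4167, -0.2053, 0.302]
tool_rot: [179.9, 0.1, 89.5]
force: [1.1, -0.6, -0.2]
grip_width: 0.0786
grasp_force: 0.0
```

>>> apply_moves(
  moves=[
    [-0.7, -0.4, 0, 0, 0, 0.044, 0.9],
    [-0.7, -0.4, 0, 0, 0, 0.044, 0.9],
    [-0.7, -0.4, 0, 0, 0, 0.044, 0.9],
    [-0.7, -0.4, 0, 0, 0, 0.044, 0.9],
    [-0.7, -0.4, 0, 0, 0, 0.044, 0.9],
    [-0.7, -0.4, 0.7, 0, 0, 0.044, 0.9],
    [-0.7, -0.4, 0.7, 0, 0, 0.044, 0.9],
    [-0.7, -0.4, 0.7, 0, 0, 0.044, 0.9],
    [-0.7, -0.4, 0.7, 0, 0, 0.044, 0.9],
    [-0.7, -0.4, 0.7, 0, 0, 0.044, 0.9],
  ],
)

```text
time_s: 4.7
tool_pos: [0.3399, -0.3374, 0.1617]
tool_rot: [-179.9, 0.0, 86.4]
force: [0.2, -0.3, 1.3]
grip_width: 0.0784
grasp_force: 0.0
```

>>> apply_moves(
  moves=[
    [-0.008, -0.015, 0.2, 0, 0, 0, 0.9],
    [-0.008, -0.015, 0.35, 0, 0, 0, 0.9],
    [-0.008, -0.015, 0.45, 0, 0, 0, 0.9],
    [-0.008, -0.015, 0.52, 0, 0, 0, 0.9],
    [-0.008, -0.015, 0.57, 0, 0, 0, 0.9],
    [-0.008, -0.015, 0.57, 0, 0, 0, 0.9],
    [-0.008, -0.015, 0.57, 0, 0, 0, 0.9],
  ],
)

```text
time_s: 5.4
tool_pos: [0.3369, -0.3406, 0.0485]
tool_rot: [179.9, 0.0, 86.3]
force: [-0.4, 0.0, 0.9]
grip_width: 0.0781
grasp_force: 0.0
```

>>> apply_moves(
  moves=[
    [0, 0, 0, 0, 0, 0, 0.5],
    [0, 0, 0, 0, 0, 0, 0.5],
    [0, 0, 0, 0, 0, 0, 0.5],
    [0, 0, 0, 0, 0, 0, 0.5],
    [0, 0, 0, 0, 0, 0, 0.5],
    [0, 0, 0, 0, 0, 0, 0.5],
    [0, 0, 0, 0, 0, 0, 0.5],
  ],
  grip_force=30,
)

```text
time_s: 6.1
tool_pos: [0.3365, -0.3403, 0.0479]
tool_rot: [179.9, -0.0, 86.3]
force: [0.2, 1.5, 5.9]
grip_width: 0.0625
grasp_force: 29.9
```

>>> apply_moves(
  moves=[
    [0, 0, -0.1, 0, 0, 0, 0.5],
    [0, 0, -0.25, 0, 0, -0.06, 0.5],
    [0, 0, -0.45, 0, 0, -0.06, 0.5],
    [0, 0, -0.65, 0, 0, -0.06, 0.5],
    [0, 0, -0.85, 0, 0, -0.06, 0.5],
    [0, 0, -1, 0, 0, -0.06, 0.5],
    [0, 0, -1, 0, 0, -0.06, 0.5],
    [0, 0, -1, 0, 0, -0.06, 0.5],
  ],
)

```text
time_s: 6.9
tool_pos: [0.3352, -0.34, 0.2468]
tool_rot: [180.0, -0.0, 91.4]
force: [-0.7, 0.2, -1.1]
grip_width: 0.062
grasp_force: 29.9
```

>>> apply_moves(
  moves=[
    [0.1, 0.07, -0.2, 0, 0, 0, 0.5],
    [0.25, 0.17, -0.41, 0, 0, 0, 0.5],
    [0.45, 0.3, -0.41, 0, 0, 0, 0.5],
    [0.69, 0.42, -0.41, 0, 0, 0, 0.5],
    [0.69, 0.42, -0.41, 0, 0, 0, 0.5],
  ],
)

```text
time_s: 7.4
tool_pos: [0.418, -0.1928, 0.3266]
tool_rot: [-179.7, -0.1, 92.0]
force: [0.3, 0.8, -1.4]
grip_width: 0.0619
grasp_force: 29.9
```

>>> apply_moves(
  moves=[
    [0.2, 0.05, 0, 0, 0, 0, 0.5],
    [0.4, 0.1, 0, 0, 0, 0, 0.5],
    [0.6, 0.16, 0, 0, 0, 0, 0.5],
    [0.8, 0.22, 0, 0, 0, 0, 0.5],
    [1, 0.28, 0, 0, 0, 0, 0.5],
    [1, 0.28, 0, 0, 0, 0, 0.5],
  ],
)

```text
time_s: 8.0
tool_pos: [0.4667, 0.0075, 0.326]
tool_rot: [-179.7, 0.0, 92.0]
force: [-0.6, 0.2, -1.8]
grip_width: 0.0622
grasp_force: 29.9
```

>>> apply_moves(
  moves=[
    [0.08, 0.15, 0, 0, 0, 0, 0.5],
    [0.16, 0.33, 0, 0, 0, 0, 0.5],
    [0.23, 0.5, 0, 0, 0, 0, 0.5],
    [0.23, 0.55, 0, 0, 0, 0, 0.5],
    [0.23, 0.55, 0, 0, 0, 0, 0.5],
    [0.23, 0.55, 0, 0, 0, 0, 0.5],
  ],
)

```text
time_s: 8.6
tool_pos: [0.5748, 0.0482, 0.3279]
tool_rot: [-179.8, 0.1, 91.3]
force: [-0.7, -0.5, -1.3]
grip_width: 0.0621
grasp_force: 29.9
```

>>> apply_moves(
  moves=[
    [0, 0, 0.2, 0, 0, 0, 0.5],
    [0, 0, 0.4, 0, 0, 0, 0.5],
    [0, 0, 0.6, 0, 0, 0, 0.5],
    [0, 0, 0.8, 0, 0, 0, 0.5],
    [0, 0, 0.9, 0, 0, 0, 0.5],
    [0, 0, 1, 0, 0, 0, 0.5],
    [0, 0, 1, 0, 0, 0, 0.5],
    [0, 0, 1, 0, 0, 0, 0.5],
  ],
)

```text
time_s: 9.4
tool_pos: [0.5753, 0.0493, 0.1301]
tool_rot: [180.0, -0.0, 91.4]
force: [1.0, -0.3, 0.1]
grip_width: 0.0622
grasp_force: 29.9
```

```bash
python3 - <<'E'
from h import *
t=viewer.read_camera("top"); s=viewer.read_camera("side")
a=cv2.resize(t[150:270,180:380],None,fx=3,fy=3,interpolation=cv2.INTER_CUBIC); b=cv2.resize(s[100:240,220:420],None,fx=1.5*2,fy=1.5*2,interpolation=cv2.INTER_CUBIC)[:, :600]
b=cv2.resize(s[130:210,220:420],None,fx=3,fy=3,interpolation=cv2.INTER_CUBIC)
cv2.imwrite("pics/c1.png",np.vstack([a,b])[:,:,::-1]); print(env.get_obs()["tool_pos"])
E
```

```text
[0.57650346 0.04975024 0.13108441]
```

View pics/c1.png

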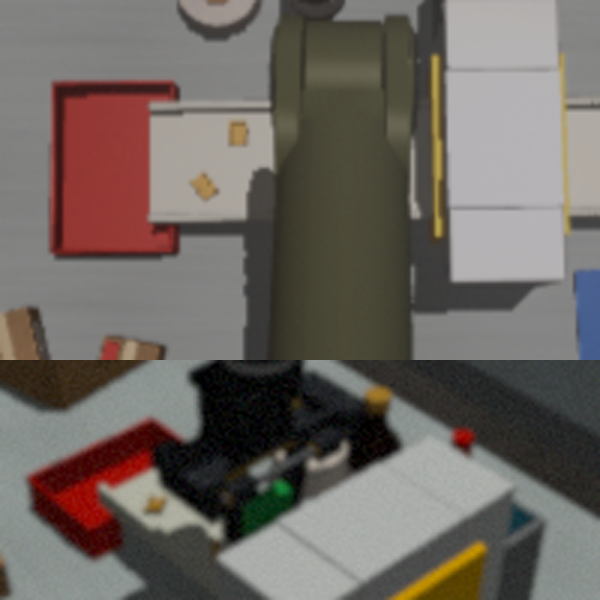

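The top view shows the arm over the plate at crop (345,180), with two chips clear of the blade at (238,133) and (203,185) and the third hidden. The green grip is behind the case in the side view. I descend gently and watch the force.

>>> apply_moves(
  moves=[
    [0, -0.006, 0.03, 0, 0, 0, 0.5],
    [0, -0.006, 0.06, 0, 0, 0, 0.5],
    [0, -0.006, 0.08, 0, 0, 0, 0.5],
    [0, -0.006, 0.09, 0, 0, 0, 0.5],
    [0, -0.006, 0.09, 0, 0, 0, 0.5],
  ],
)

```text
time_s: 10.0
tool_pos: [0.5743, 0.0499, 0.1107]
tool_rot: [-179.9, 0.0, 91.4]
force: [-0.2, -0.8, 0.1]
grip_width: 0.0619
grasp_force: 29.9
```

>>> apply_moves(
  moves=[
    [0, 0, 0.01, 0, 0, 0, 0.5],
    [0, 0, 0.02, 0, 0, 0, 0.5],
    [0, 0, 0.03, 0, 0, 0, 0.5],
    [0, 0, 0.035, 0, 0, 0, 0.5],
    [0, 0, 0.035, 0, 0, 0, 0.5],
  ],
)

```text
time_s: 10.5
tool_pos: [0.5747, 0.05, 0.105]
tool_rot: [180.0, -0.0, 91.4]
force: [-2.3, 0.2, 5.0]
grip_width: 0.0621
grasp_force: 29.9
```

>>> apply_moves(
  moves=[
    [0.05, 0, -0.002, 0, 0, 0, 0.5],
    [0.1, 0, -0.002, 0, 0, 0, 0.5],
    [0.15, 0, -0.002, 0, 0, 0, 0.5],
    [0.2, 0, -0.002, 0, 0, 0, 0.5],
    [0.25, 0, -0.002, 0, 0, 0, 0.5],
    [0.3, 0, -0.002, 0, 0, 0, 0.5],
    [0.35, 0, -0.002, 0, 0, 0, 0.5],
    [0.4, 0, -0.002, 0, 0, 0, 0.5],
  ],
)

```text
time_s: 11.3
tool_pos: [0.5729, 0.1306, 0.105]
tool_rot: [180.0, 0.0, 91.4]
force: [0.0, -2.4, 4.7]
grip_width: 0.0618
grasp_force: 29.9
```

>>> apply_moves(
  moves=[
    [0.05, 0, 0, 0, 0, 0, 0.5],
    [0.1, 0, 0, 0, 0, 0, 0.5],
    [0.15, 0, 0, 0, 0, 0, 0.5],
    [0.2, 0, 0, 0, 0, 0, 0.5],
    [0.25, 0, 0, 0, 0, 0, 0.5],
    [0.3, 0, 0, 0, 0, 0, 0.5],
    [0.35, 0, 0, 0, 0, 0, 0.5],
    [0.4, 0, 0, 0, 0, 0, 0.5],
    [0.45, 0, 0, 0, 0, 0, 0.5],
    [0.5, 0, 0, 0, 0, 0, 0.5],
    [0.55, 0, 0, 0, 0, 0, 0.5],
    [0.6, 0, 0, 0, 0, 0, 0.5],
    [0.64, 0, 0, 0, 0, 0, 0.5],
    [0.64, 0, 0, 0, 0, 0, 0.5],
    [0.64, 0, 0, 0, 0, 0, 0.5],
  ],
)

```text
time_s: 12.8
tool_pos: [0.568, 0.2587, 0.1034]
tool_rot: [-179.9, 0.0, 91.5]
force: [0.1, 0.5, -0.3]
grip_width: 0.0623
grasp_force: 29.9
```

```bash
python3 - <<'E'
from h import *
t=viewer.read_camera("top"); s=viewer.read_camera("side")
a=cv2.resize(t[150:250,180:380],None,fx=3,fy=3,interpolation=cv2.INTER_CUBIC)
b=cv2.resize(s[130:230,210:410],None,fx=3,fy=3,interpolation=cv2.INTER_CUBIC)
cv2.imwrite("pics/c2.png",np.vstack([a,b])[:,:,::-1])
E
```

```text
(no output)
```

View pics/c2.png

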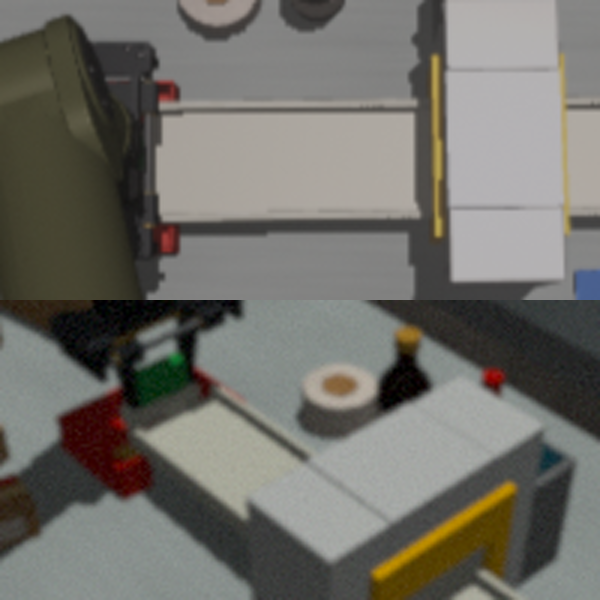

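Plate is clear of chips. I lift and bring the scraper back to the mat.

>>> apply_moves(
  moves=[
    [0.03, 0, -0.1, 0, 0, 0, 0.5],
    [0.03, 0, -0.25, 0, 0, 0, 0.5],
    [0.03, 0, -0.45, 0, 0, 0, 0.5],
    [0.03, 0, -0.65, 0, 0, 0, 0.5],
    [0.03, 0, -0.85, 0, 0, 0, 0.5],
    [0.03, 0, -1, 0, 0, 0, 0.5],
    [0.03, 0, -1, 0, 0, 0, 0.5],
  ],
)

```text
time_s: 13.6
tool_pos: [0.5713, 0.2641, 0.3099]
tool_rot: [179.6, -0.3, 91.4]
force: [1.1, -0.5, -0.6]
grip_width: 0.0618
grasp_force: 29.9
```

>>> apply_moves(
  moves=[
    [-0.2, -0.1, -0.13, 0, 0, 0, 0.5],
    [-0.4, -0.2, -0.13, 0, 0, 0, 0.5],
    [-0.6, -0.31, -0.13, 0, 0, 0, 0.5],
    [-0.8, -0.42, -0.13, 0, 0, 0, 0.5],
    [-1, -0.52, -0.13, 0, 0, 0, 0.5],
    [-1, -0.52, -0.13, 0, 0, 0, 0.5],
  ],
)

```text
time_s: 14.2
tool_pos: [0.4684, 0.0544, 0.3302]
tool_rot: [-179.9, -0.0, 90.9]
force: [-0.7, 0.1, -0.5]
grip_width: 0.0619
grasp_force: 29.9
```

>>> apply_moves(
  moves=[
    [-0.2, -0.04, 0, 0, 0, 0, 0.5],
    [-0.4, -0.08, 0, 0, 0, 0, 0.5],
    [-0.6, -0.12, 0, 0, 0, 0, 0.5],
    [-0.8, -0.15, 0, 0, 0, 0, 0.5],
    [-1, -0.18, 0, 0, 0, 0, 0.5],
    [-1, -0.18, 0, 0, 0, 0, 0.5],
  ],
)

```text
time_s: 14.8
tool_pos: [0.4376, -0.1458, 0.3301]
tool_rot: [-180.0, 0.0, 90.8]
force: [-0.8, 0.9, -0.9]
grip_width: 0.062
grasp_force: 29.9
```

>>> apply_moves(
  moves=[
    [-0.2, -0.1, 0, 0, 0, 0, 0.5],
    [-0.4, -0.2, 0, 0, 0, 0.02, 0.5],
    [-0.6, -0.31, 0, 0, 0, 0.04, 0.5],
    [-0.8, -0.42, 0, 0, 0, 0.06, 0.5],
    [-0.99, -0.53, 0, 0, 0, 0.06, 0.5],
    [-0.99, -0.53, 0.1, 0, 0, 0.06, 0.5],
    [-0.99, -0.53, 0.3, 0, 0, 0.06, 0.5],
    [-0.99, -0.53, 0.5, 0, 0, 0.06, 0.5],
    [-0.99, -0.53, 0.7, 0, 0, 0.06, 0.5],
    [-0.99, -0.53, 0.85, 0, 0, 0.06, 0.5],
    [-0.99, -0.53, 0.85, 0, 0, 0.06, 0.5],
    [-0.99, -0.53, 0.85, 0, 0, 0.06, 0.5],
  ],
)

```text
time_s: 16.0
tool_pos: [0.3381, -0.3399, 0.1607]
tool_rot: [-179.9, 0.0, 86.2]
force: [0.7, 0.0, -0.8]
grip_width: 0.062
grasp_force: 29.9
```

```bash
python3 - <<'E'
from h import *
t=viewer.read_camera("top")
cv2.imwrite("pics/c3.png",cv2.resize(t[150:320,170:480],None,fx=2.5,fy=2.5,interpolation=cv2.INTER_CUBIC)[:,:,::-1])
E
```

```text
(no output)
```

View pics/c3.png

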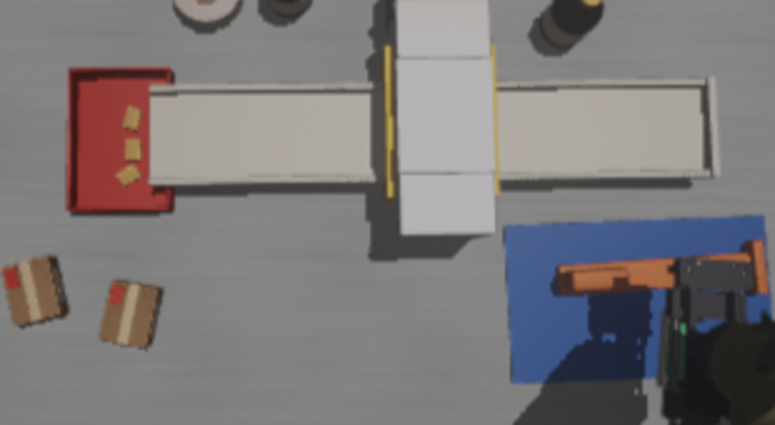

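All three chips lie in the red tray, at crop (133,117), (133,148) and (128,175). I set the scraper down.

>>> apply_moves(
  moves=[
    [0, -0.01, 0.15, 0, 0, 0, 0.5],
    [0, -0.01, 0.3, 0, 0, 0, 0.5],
    [0, -0.01, 0.42, 0, 0, 0, 0.5],
    [0, -0.01, 0.5, 0, 0, 0, 0.5],
    [0, -0.01, 0.53, 0, 0, 0, 0.5],
    [0, -0.01, 0.55, 0, 0, 0, 0.5],
    [0, -0.01, 0.56, 0, 0, 0, 0.5],
    [0, -0.01, 0.565, 0, 0, 0, 0.5],
    [0, -0.01, 0.565, 0, 0, 0, 0.5],
  ],
)

```text
time_s: 16.95
tool_pos: [0.3369, -0.3401, 0.0483]
tool_rot: [179.9, 0.0, 86.3]
force: [0.5, 0.1, -1.3]
grip_width: 0.0619
grasp_force: 29.9
```

>>> apply_moves(
  moves=[
    [0, 0, 0, 0, 0, 0, 0.88],
    [0, 0, 0, 0, 0, 0, 0.88],
    [0, 0, 0, 0, 0, 0, 0.88],
    [0, 0, 0, 0, 0, 0, 0.88],
    [0, 0, -0.1, 0, 0, 0, 0.88],
    [0, 0, -0.3, 0, 0, 0, 0.88],
    [0, 0, -0.55, 0, 0, 0, 0.88],
    [0, 0, -0.8, 0, 0, 0, 0.88],
    [0, 0, -1, 0, 0, 0, 0.88],
    [0, 0, -1, 0, 0, 0, 0.88],
  ],
)

```text
time_s: 17.95
tool_pos: [0.3389, -0.3419, 0.2529]
tool_rot: [179.4, 0.1, 86.3]
force: [-0.2, -0.3, 0.2]
grip_width: 0.0764
grasp_force: 0.0
```

>>> apply_moves(
  moves=[
    [0.2, 0.09, -0.38, 0, 0, 0, 0.97],
    [0.45, 0.2, -0.38, 0, 0, 0, 0.97],
    [0.7, 0.32, -0.38, 0, 0, 0, 0.97],
    [0.98, 0.44, -0.38, 0, 0, 0, 0.97],
    [0.98, 0.44, -0.38, 0, 0, 0, 0.97],
  ],
)

```text
time_s: 18.45
tool_pos: [0.4374, -0.1478, 0.3232]
tool_rot: [-180.0, -0.0, 86.3]
force: [0.1, 0.4, 0.4]
grip_width: 0.0844
grasp_force: 0.0
```

>>> apply_moves(
  moves=[
    [1, 0.04, 0, 0, 0, 0, 0.97],
    [1, 0.04, 0, 0, 0, 0, 0.97],
    [1, 0.04, 0, 0, 0, 0, 0.97],
    [1, 0.04, 0, 0, 0, 0, 0.97],
    [1, 0.04, 0, 0, 0, 0, 0.97],
  ],
)

```text
time_s: 18.95
tool_pos: [0.4571, 0.0568, 0.3219]
tool_rot: [-179.8, -0.0, 86.9]
force: [1.1, -0.4, -0.3]
grip_width: 0.0842
grasp_force: 0.0
```

```bash
cat > cart.py <<'E'
from h import *
viewer.read_camera("top"); o=env.get_obs(); print(np.round(o["tool_pos"],4),np.round(o["tool_rot"],1))
for d in masks_of("top","carton1"):
    x=unproj("top",d["location"],.03)
    if d["conf"]>.3: print(round(d["conf"],2),np.round(d["location"]),np.round(fit({"top":d["pixels"].astype(float)},"carton",(x[0],x[1],(-30,0,30,60,90,120))),3))
E
python3 cart.py
```

```text
[0.4573 0.0524 0.3221] [-1.799e+02  1.000e-01  8.670e+01]
0.91 [184. 266.] [ 0.391  0.38  13.738  0.892]
0.83 [144. 269.] [ 0.379  0.503 94.474  0.877]
0.57 [220. 275.] [  0.364   0.266 170.024   0.873]
```

>>> apply_moves(
  moves=[
    [1, -0.53, 0, 0, 0, 0.075, 0.98],
    [1, -0.53, 0, 0, 0, 0.075, 0.98],
    [1, -0.53, 0, 0, 0, 0.075, 0.98],
    [1, -0.53, 0, 0, 0, 0.075, 0.98],
    [1, -0.53, 0, 0, 0, 0.075, 0.98],
    [1, -0.53, 0.5, 0, 0, 0.075, 0.98],
    [1, -0.53, 1, 0, 0, 0.075, 0.98],
    [1, -0.53, 1, 0, 0, 0.075, 0.98],
    [1, -0.53, 1, 0, 0, 0.075, 0.98],
    [1, -0.53, 1, 0, 0, 0.075, 0.98],
  ],
)

```text
time_s: 20.05
tool_pos: [0.3616, 0.2501, 0.1175]
tool_rot: [-179.5, 0.6, 79.6]
force: [-0.6, -0.6, 0.2]
grip_width: 0.0855
grasp_force: 0.0
```

>>> apply_moves(
  moves=[
    [0.08, 0, 0, 0, 0, 0, 0.99],
    [0.08, 0, 0.1, 0, 0, 0, 0.99],
    [0.08, 0, 0.2, 0, 0, 0, 0.99],
    [0.08, 0, 0.3, 0, 0, 0, 0.99],
    [0.08, 0, 0.36, 0, 0, 0, 0.99],
    [0.08, 0, 0.39, 0, 0, 0, 0.99],
    [0.08, 0, 0.39, 0, 0, 0, 0.99],
  ],
)

```text
time_s: 20.75
tool_pos: [0.3686, 0.2718, 0.0464]
tool_rot: [180.0, -0.1, 79.8]
force: [-0.2, -0.6, 0.1]
grip_width: 0.0861
grasp_force: 0.0
```

>>> apply_moves(
  moves=[
    [0, 0, 0, 0, 0, 0, 0.6],
    [0, 0, 0, 0, 0, 0, 0.6],
    [0, 0, 0, 0, 0, 0, 0.6],
    [0, 0, 0, 0, 0, 0, 0.6],
    [0, 0, 0, 0, 0, 0, 0.6],
  ],
  grip_force=20,
)

```text
time_s: 21.25
tool_pos: [0.3685, 0.2717, 0.0465]
tool_rot: [179.9, -0.1, 79.8]
force: [0.6, -0.7, 4.9]
grip_width: 0.0698
grasp_force: 20.0
```

>>> apply_moves(
  moves=[
    [0, 0, 0, 0, 0, 0, 0.99],
    [0, 0, 0, 0, 0, 0, 0.99],
    [0, 0, 0, 0, 0, 0, 0.99],
    [-0.03, 0, 0.015, 0, 0, 0, 0.99],
    [-0.03, 0, 0.032, 0, 0, 0, 0.99],
    [-0.03, 0, 0.032, 0, 0, 0, 0.99],
  ],
)

```text
time_s: 21.85
tool_pos: [0.3663, 0.2646, 0.0385]
tool_rot: [-180.0, 0.1, 79.8]
force: [-0.8, 0.2, 0.4]
grip_width: 0.0859
grasp_force: 0.0
```

>>> apply_moves(
  moves=[
    [0, 0, 0, 0, 0, 0, 0.6],
    [0, 0, 0, 0, 0, 0, 0.6],
    [0, 0, 0, 0, 0, 0, 0.6],
    [0, 0, 0, 0, 0, 0, 0.6],
    [0, 0, 0, 0, 0, 0, 0.6],
  ],
  grip_force=20,
)

```text
time_s: 22.35
tool_pos: [0.3669, 0.2654, 0.0394]
tool_rot: [180.0, -0.0, 79.8]
force: [0.2, -0.1, 0.8]
grip_width: 0.0701
grasp_force: 20.0
```

>>> apply_moves(
  moves=[
    [0, 0, -0.1, 0, 0, 0, 0.6],
    [0, 0, -0.3, 0, 0, -0.05, 0.6],
    [0, 0, -0.5, 0, 0, -0.1, 0.6],
    [0, 0.1, -0.7, 0, 0, -0.136, 0.6],
    [0, 0.2, -0.9, 0, 0, -0.136, 0.6],
    [0, 0.3, -0.95, 0, 0, -0.136, 0.6],
    [0, 0.3, -0.95, 0, 0, -0.136, 0.6],
    [0, 0.3, -0.95, 0, 0, -0.136, 0.6],
  ],
)

```text
time_s: 23.15
tool_pos: [0.4254, 0.2544, 0.2286]
tool_rot: [-179.9, 0.0, 91.5]
force: [-0.2, 0.3, -2.3]
grip_width: 0.0698
grasp_force: 20.0
```

>>> apply_moves(
  moves=[
    [-0.15, 0.12, 0, 0, 0, 0, 0.6],
    [-0.33, 0.25, 0, 0, 0, 0, 0.6],
    [-0.5, 0.38, 0, 0, 0, 0, 0.6],
    [-0.67, 0.5, 0, 0, 0, 0, 0.6],
    [-0.84, 0.62, 0, 0, 0, 0, 0.6],
    [-0.97, 0.71, 0, 0, 0, 0, 0.6],
    [-0.97, 0.71, 0.15, 0, 0, 0, 0.6],
    [-0.97, 0.71, 0.3, 0, 0, 0, 0.6],
    [-0.97, 0.71, 0.45, 0, 0, 0, 0.6],
    [-0.97, 0.71, 0.5, 0, 0, 0, 0.6],
    [-0.97, 0.71, 0.5, 0, 0, 0, 0.6],
    [-0.97, 0.71, 0.5, 0, 0, 0, 0.6],
  ],
)

```text
time_s: 24.35
tool_pos: [0.5732, 0.065, 0.1301]
tool_rot: [180.0, -0.0, 91.6]
force: [-0.8, 0.5, -0.6]
grip_width: 0.0699
grasp_force: 20.0
```

>>> apply_moves(
  moves=[
    [0, 0.003, 0.05, 0, 0, 0, 0.6],
    [0, 0.003, 0.1, 0, 0, 0, 0.6],
    [0, 0.003, 0.13, 0, 0, 0, 0.6],
    [0, 0.003, 0.145, 0, 0, 0, 0.6],
    [0, 0.003, 0.152, 0, 0, 0, 0.6],
    [0, 0.003, 0.152, 0, 0, 0, 0.6],
  ],
)

```text
time_s: 24.95
tool_pos: [0.5734, 0.0645, 0.0994]
tool_rot: [-180.0, -0.0, 91.5]
force: [-2.8, -0.1, 3.3]
grip_width: 0.0699
grasp_force: 20.0
```

>>> apply_moves(
  moves=[
    [0, 0, 0, 0, 0, 0, 0.97],
    [0, 0, 0, 0, 0, 0, 0.97],
    [0, 0, 0, 0, 0, 0, 0.97],
    [0, 0, 0, 0, 0, 0, 0.97],
    [0, 0, -0.15, 0, 0, 0, 0.97],
    [0, 0, -0.35, 0, 0, 0, 0.97],
    [0, 0, -0.6, 0, 0, 0, 0.97],
    [0, 0, -0.8, 0, 0, 0, 0.97],
    [0, 0, -0.8, 0, 0, 0, 0.97],
    [0, 0, -0.8, 0, 0, 0, 0.97],
  ],
)

```text
time_s: 25.95
tool_pos: [0.5741, 0.0646, 0.2598]
tool_rot: [179.9, -0.0, 91.5]
force: [-0.3, 0.8, -0.9]
grip_width: 0.0845
grasp_force: 0.0
```

>>> apply_moves(
  moves=[
    [0.81, -0.48, 0, 0, 0, 0, 0.98],
    [0.81, -0.48, 0, 0, 0, 0, 0.98],
    [0.81, -0.48, 0, 0, 0, 0, 0.98],
    [0.81, -0.48, 0, 0, 0, 0, 0.98],
    [0.81, -0.48, 0, 0, 0, 0, 0.98],
    [0.81, -0.48, 0, 0, 0, 0, 0.98],
  ],
)

```text
time_s: 26.55
tool_pos: [0.4722, 0.2243, 0.2571]
tool_rot: [-179.9, 0.1, 91.7]
force: [0.5, -0.6, -0.2]
grip_width: 0.0851
grasp_force: 0.0
```

```bash
python3 cart.py
```

```text
[0.4731 0.223  0.2574] [-1.799e+02  1.000e-01  9.150e+01]
0.69 [290. 205.] [0.577 0.068 0.933 0.951]
0.6 [143. 270.] [ 0.38   0.502 95.902  0.868]
```

>>> apply_moves(
  moves=[
    [0.8, -0.39, 0, 0, 0, -0.134, 0.98],
    [0.8, -0.39, 0, 0, 0, -0.134, 0.98],
    [0.8, -0.39, 0, 0, 0, -0.134, 0.98],
    [0.8, -0.39, 0, 0, 0, -0.134, 0.98],
    [0.8, -0.39, 0.3, 0, 0, -0.134, 0.98],
    [0.8, -0.39, 0.6, 0, 0, -0.134, 0.98],
    [0.8, -0.39, 0.6, 0, 0, -0.134, 0.98],
    [0.8, -0.39, 0.6, 0, 0, -0.134, 0.98],
    [0.8, -0.39, 0.6, 0, 0, -0.134, 0.98],
  ],
)

```text
time_s: 27.55
tool_pos: [0.3924, 0.3811, 0.1392]
tool_rot: [180.0, 0.0, 102.9]
force: [0.1, 0.9, 0.2]
grip_width: 0.0852
grasp_force: 0.0
```

```bash
python3 - <<'E'
from h import *
t=viewer.read_camera("top"); s=viewer.read_camera("side")
a=cv2.resize(t[180:300,130:330],None,fx=3,fy=3,interpolation=cv2.INTER_CUBIC)
b=cv2.resize(s[130:210,150:350],None,fx=3,fy=3,interpolation=cv2.INTER_CUBIC)
cv2.imwrite("pics/c4.png",np.vstack([a,b])[:,:,::-1])
for d in masks_of("side","carton1"):
    x=unproj("side",d["location"],.02)
    if d["conf"]>.3: print(round(d["conf"],2),np.round(d["location"]),np.round(fit({"side":d["pixels"].astype(float)},"carton",(x[0],x[1],(-30,0,30,60,90,120))),3))
E
```

```text
0.71 [210. 178.] [ 0.427  0.356 11.303  0.896]
0.64 [295. 188.] [ 0.62   0.144 32.771  0.512]
0.6 [181. 165.] [ 0.381  0.503 88.574  0.719]
```

View pics/c4.png

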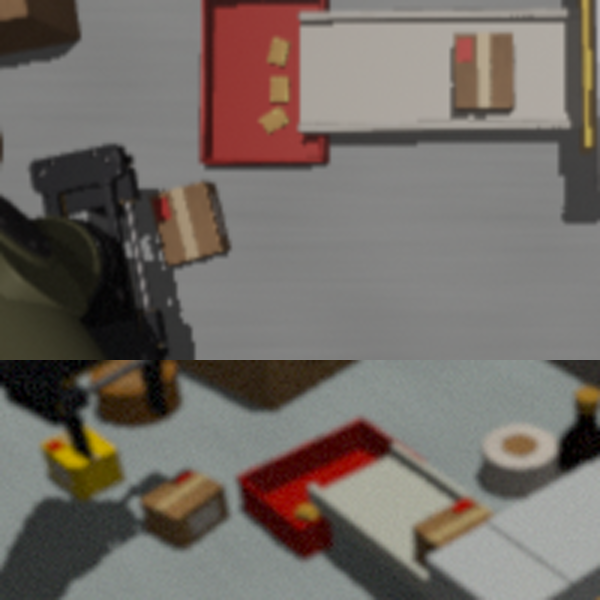

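Carton 1 lies properly on the plate at crop (484,72). The other carton has been knocked to crop (192,223) and is now outside the gripper. I measure it again.

```bash
python3 - <<'E'
from h import *
t=viewer.read_camera("top"); s=viewer.read_camera("side")
for d in masks_of("top","carton1"): print("top",round(d["conf"],2),np.round(d["location"]))
print(unproj("top",(192.7,254.3),.045))
o={c:[d["pixels"].astype(float) for d in masks_of(c,"carton1") if np.hypot(*(np.array(d["location"])-u))<12] for c,u in(("top",(193,254)),("side",(210,178)))}
for k in(["top"],["side"],["top","side"]):
    oo={c:o[c][0] for c in k if o[c]}
    if oo: print(k,np.round(fit(oo,"carton",(.427,.356,(0,12,24))),3))
E
```

```text
top 0.9 [291. 207.]
top 0.82 [195. 255.]
[0.42500807 0.34920087 0.045     ]
['top'] [ 0.425  0.353 14.517  0.866]
['side'] [ 0.428  0.355 18.661  0.893]
['top', 'side'] [ 0.426  0.354 16.422  0.876]
```

>>> apply_moves(
  moves=[
    [-0.174, 0.132, 0, 0, 0, -0.018, 0.99],
    [-0.174, 0.132, 0, 0, 0, -0.018, 0.99],
    [-0.174, 0.132, 0.1, 0, 0, -0.018, 0.99],
    [-0.174, 0.132, 0.2, 0, 0, -0.018, 0.99],
    [-0.174, 0.132, 0.25, 0, 0, -0.018, 0.99],
    [-0.174, 0.132, 0.25, 0, 0, -0.018, 0.99],
    [-0.174, 0.132, 0.25, 0, 0, -0.018, 0.99],
  ],
)

```text
time_s: 28.65
tool_pos: [0.4249, 0.3542, 0.0894]
tool_rot: [180.0, -0.0, 104.6]
force: [-0.6, -0.3, 0.7]
grip_width: 0.0862
grasp_force: 0.0
```

>>> apply_moves(
  moves=[
    [0, 0, 0.08, 0, 0, 0, 0.99],
    [0, 0, 0.15, 0, 0, 0, 0.99],
    [0, 0, 0.21, 0, 0, 0, 0.99],
    [0, 0, 0.25, 0, 0, 0, 0.99],
    [0, 0, 0.25, 0, 0, 0, 0.99],
    [0, 0, 0.25, 0, 0, 0, 0.99],
  ],
)

```text
time_s: 29.25
tool_pos: [0.4247, 0.3539, 0.0389]
tool_rot: [180.0, 0.0, 104.6]
force: [0.6, 1.0, -0.1]
grip_width: 0.0865
grasp_force: 0.0
```

>>> apply_moves(
  moves=[
    [0, 0, 0, 0, 0, 0, 0.6],
    [0, 0, 0, 0, 0, 0, 0.6],
    [0, 0, 0, 0, 0, 0, 0.6],
    [0, 0, 0, 0, 0, 0, 0.6],
    [0, 0, 0, 0, 0, 0, 0.6],
  ],
  grip_force=20,
)

```text
time_s: 29.75
tool_pos: [0.4253, 0.3542, 0.0395]
tool_rot: [179.9, -0.0, 104.6]
force: [0.8, -0.6, 3.2]
grip_width: 0.07
grasp_force: 20.0
```

>>> apply_moves(
  moves=[
    [0, 0, -0.1, 0, 0, 0, 0.6],
    [0, 0, -0.3, 0, 0, 0.05, 0.6],
    [0, 0, -0.5, 0, 0, 0.1, 0.6],
    [-0.1, 0, -0.65, 0, 0, 0.152, 0.6],
    [-0.2, 0, -0.65, 0, 0, 0.152, 0.6],
    [-0.2, 0, -0.65, 0, 0, 0.152, 0.6],
    [-0.2, 0, -0.65, 0, 0, 0.152, 0.6],
    [-0.2, 0, -0.65, 0, 0, 0.152, 0.6],
  ],
)

```text
time_s: 30.55
tool_pos: [0.4336, 0.3158, 0.1678]
tool_rot: [-179.9, 0.0, 91.6]
force: [0.3, 0.3, -0.9]
grip_width: 0.0697
grasp_force: 20.0
```

>>> apply_moves(
  moves=[
    [-0.15, 0.12, 0, 0, 0, 0, 0.6],
    [-0.32, 0.24, 0, 0, 0, 0, 0.6],
    [-0.48, 0.36, 0, 0, 0, 0, 0.6],
    [-0.65, 0.48, 0, 0, 0, 0, 0.6],
    [-0.8, 0.58, 0, 0, 0, 0, 0.6],
    [-0.915, 0.66, 0, 0, 0, 0, 0.6],
    [-0.915, 0.66, 0, 0, 0, 0, 0.6],
    [-0.915, 0.66, 0.1, 0, 0, 0, 0.6],
    [-0.915, 0.66, 0.2, 0, 0, 0, 0.6],
    [-0.915, 0.66, 0.2, 0, 0, 0, 0.6],
    [-0.915, 0.66, 0.2, 0, 0, 0, 0.6],
  ],
)

```text
time_s: 31.65
tool_pos: [0.5708, 0.137, 0.1283]
tool_rot: [-179.9, 0.0, 91.6]
force: [0.9, -0.2, -1.0]
grip_width: 0.07
grasp_force: 20.0
```

Lower it to z ≈ 0.0995 and release.

>>> apply_moves(
  moves=[
    [0, 0.006, 0.05, 0, 0, 0, 0.6],
    [0, 0.006, 0.09, 0, 0, 0, 0.6],
    [0, 0.006, 0.12, 0, 0, 0, 0.6],
    [0, 0.006, 0.138, 0, 0, 0, 0.6],
    [0, 0.006, 0.145, 0, 0, 0, 0.6],
    [0, 0.006, 0.145, 0, 0, 0, 0.6],
  ],
)

```text
time_s: 32.25
tool_pos: [0.5728, 0.1358, 0.1]
tool_rot: [180.0, -0.0, 91.5]
force: [0.5, -0.9, -1.4]
grip_width: 0.0699
grasp_force: 20.0
```

>>> apply_moves(
  moves=[
    [0, 0, 0, 0, 0, 0, 0.97],
    [0, 0, 0, 0, 0, 0, 0.97],
    [0, 0, 0, 0, 0, 0, 0.97],
    [0, 0, 0, 0, 0, 0, 0.97],
    [0, 0, -0.2, 0, 0, 0, 0.97],
    [0, 0, -0.4, 0, 0, 0, 0.97],
    [0, 0, -0.65, 0, 0, 0, 0.97],
    [0, 0, -0.9, 0, 0, 0, 0.97],
    [0, 0, -1, 0, 0, 0, 0.97],
    [0, 0, -1, 0, 0, 0, 0.97],
    [0, 0, -1, 0, 0, 0, 0.97],
  ],
)

```text
time_s: 33.35
tool_pos: [0.5726, 0.1358, 0.2998]
tool_rot: [180.0, -0.0, 91.5]
force: [-0.9, 0.2, -0.4]
grip_width: 0.0841
grasp_force: 0.0
```

>>> apply_moves(
  moves=[
    [-0.664, -0.58, 0, 0, 0, 0, 0.7],
    [-0.664, -0.58, 0, 0, 0, 0, 0.7],
    [-0.664, -0.58, 0, 0, 0, 0, 0.7],
    [-0.664, -0.58, 0, 0, 0, 0, 0.7],
    [-0.664, -0.58, 0, 0, 0, 0, 0.7],
  ],
)

```text
time_s: 33.85
tool_pos: [0.4577, -0.0036, 0.2985]
tool_rot: [-179.8, -0.0, 91.2]
force: [0.0, 1.2, -0.4]
grip_width: 0.0617
grasp_force: 0.0
```

>>> apply_moves(
  moves=[
    [-0.946, -0.175, 0, 0, 0, 0, 0.7],
    [-0.946, -0.175, 0, 0, 0, 0, 0.7],
    [-0.946, -0.175, 0, 0, 0, 0, 0.7],
    [-0.946, -0.175, 0, 0, 0, 0, 0.7],
    [-0.946, -0.175, 0, 0, 0, 0, 0.7],
  ],
)

```text
time_s: 34.35
tool_pos: [0.4285, -0.1958, 0.2989]
tool_rot: [-179.9, 0.1, 91.0]
force: [-0.3, 0.5, 0.4]
grip_width: 0.0612
grasp_force: 0.0
```

>>> apply_moves(
  moves=[
    [-0.417, -0.106, 0, 0, 0, -0.027, 0.7],
    [-0.417, -0.106, 0, 0, 0, -0.027, 0.7],
    [-0.417, -0.106, 0.3, 0, 0, -0.027, 0.7],
    [-0.417, -0.106, 0.6, 0, 0, -0.027, 0.7],
    [-0.417, -0.106, 0.7, 0, 0, -0.027, 0.7],
    [-0.417, -0.106, 0.7, 0, 0, -0.027, 0.7],
    [-0.417, -0.106, 0.7, 0, 0, -0.027, 0.7],
  ],
)

```text
time_s: 35.05
tool_pos: [0.4116, -0.2732, 0.1597]
tool_rot: [-179.9, 0.0, 93.9]
force: [0.4, -0.7, 0.8]
grip_width: 0.061
grasp_force: 0.0
```

```bash
cat > cp.py <<'E'
from h import *
t=viewer.read_camera("top")
for d in masks_of("top","carton1"):
    x=unproj("top",d["location"],.09)
    if d["conf"]>.3 and abs(x[0]-.57)<.06: print(round(d["conf"],2),np.round(d["location"]),np.round(fit({"top":d["pixels"].astype(float)},"carton",(x[0],x[1],(-15,0,15)),.06),3))
E
python3 cp.py; python3 - <<'E'
from h import *
t=viewer.read_camera("top"); s=viewer.read_camera("side")
a=cv2.resize(t[150:310,200:500],None,fx=2,fy=2,interpolation=cv2.INTER_CUBIC)
b=cv2.resize(s[270:400,260:460],None,fx=2,fy=2,interpolation=cv2.INTER_CUBIC)
c=np.zeros((260,600,3),np.uint8); c[:,:400]=b
cv2.imwrite("pics/c5.png",np.vstack([a,c])[:,:,::-1]); print(env.get_obs()["tool_pos"])
E
```

```text
0.83 [290. 204.] [0.57  0.065 1.236 0.888]
0.83 [266. 207.] [0.569 0.135 6.313 0.932]
[ 0.41297505 -0.27450956  0.16193691]
```

View pics/c5.png

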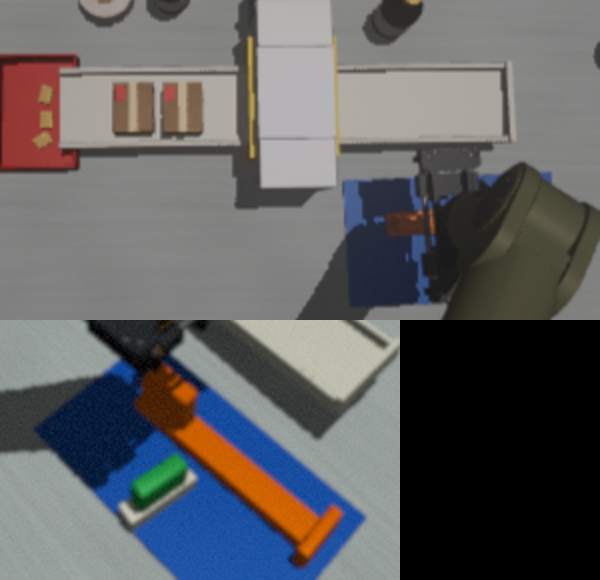

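Both cartons sit in line on the plate, at crop (133,108) and (182,108). The scraper stands upright on the mat, and the gripper is over the handle. I descend and grip.

>>> apply_moves(
  moves=[
    [0, 0, 0.15, 0, 0, 0, 0.7],
    [0, 0, 0.3, 0, 0, 0, 0.7],
    [0, 0, 0.42, 0, 0, 0, 0.7],
    [0, 0, 0.5, 0, 0, 0, 0.7],
    [0, 0, 0.5, 0, 0, 0, 0.7],
    [0, 0, 0.5, 0, 0, 0, 0.7],
  ],
)

```text
time_s: 35.85
tool_pos: [0.4123, -0.2745, 0.0611]
tool_rot: [179.9, 0.0, 93.8]
force: [0.7, -0.1, 0.5]
grip_width: 0.061
grasp_force: 0.0
```

>>> apply_moves(
  moves=[
    [0, 0, 0, 0, 0, 0, 0.15],
    [0, 0, 0, 0, 0, 0, 0.15],
    [0, 0, 0, 0, 0, 0, 0.15],
    [0, 0, 0, 0, 0, 0, 0.15],
    [0, 0, 0, 0, 0, 0, 0.15],
    [0, 0, 0, 0, 0, 0, 0.15],
    [0, 0, 0, 0, 0, 0, 0.15],
  ],
  grip_force=55,
)

```text
time_s: 36.55
tool_pos: [0.4115, -0.274, 0.0599]
tool_rot: [180.0, 0.0, 93.9]
force: [0.4, 0.4, 1.4]
grip_width: 0.0234
grasp_force: 54.9
```

>>> apply_moves(
  moves=[
    [0, 0, -0.05, 0, 0, 0, 0.15],
    [0, 0, -0.15, 0, 0, 0, 0.15],
    [0, 0, -0.3, 0, 0, 0, 0.15],
    [0, 0, -0.45, 0, 0, 0, 0.15],
    [0, 0, -0.6, 0, 0, 0.02, 0.15],
    [0, 0, -0.75, 0, 0, 0.027, 0.15],
    [0, 0, -0.9, 0, 0, 0.027, 0.15],
    [0, 0, -1, 0, 0, 0.027, 0.15],
    [0, 0, -1, 0, 0, 0.027, 0.15],
    [0, 0, -1, 0, 0, 0.027, 0.15],
  ],
)

```text
time_s: 37.55
tool_pos: [0.4109, -0.274, 0.2594]
tool_rot: [-180.0, -0.0, 91.5]
force: [-0.6, -0.6, -2.2]
grip_width: 0.0236
grasp_force: 54.9
```

```bash
python3 - <<'E'
from h import *
s=viewer.read_camera("side"); o=env.get_obs(); print(o["tool_pos"],o["wrist_torque"])
m=cv2.resize(s,None,fx=1.2,fy=1.2)
# expected outline of head at level
z=o["tool_pos"][2]-.057; x,y=o["tool_pos"][:2]; yaw=o["tool_rot"][2]-90
P=R.from_euler("z",yaw,degrees=True).apply(np.array([(-32,-210,32),(32,-210,32),(32,-210,0),(-32,-210,0),(-32,-210,32)])/1000)+[x,y,z]
cv2.polylines(m,[np.round(proj("side",P)*1.2).astype(np.int32)],False,(0,255,0),1)
cv2.imwrite("pics/c6.png",m[:,:,::-1])
E
```

```text
[ 0.41052241 -0.27372109  0.25866986] [-0.03174312  0.0958002  -0.00700805]
```

View pics/c6.png

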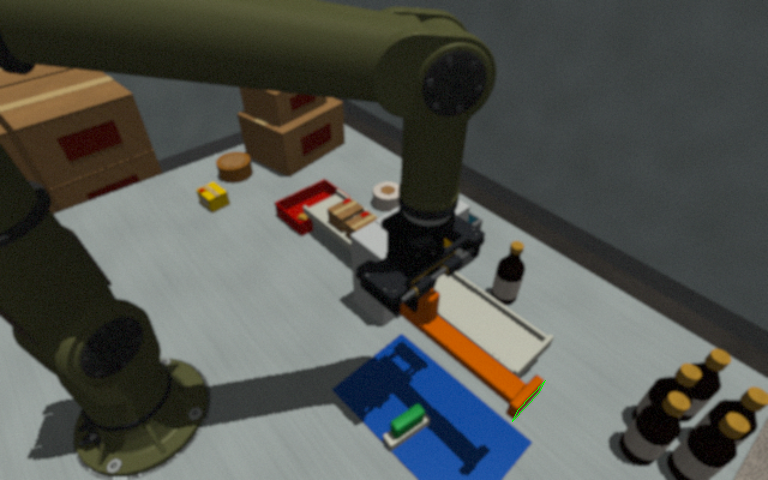

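>>> apply_moves(
  moves=[
    [0, 0, -0.2, 0, 0, 0, 0.15],
    [0.1, 0, -0.4, 0, 0, 0, 0.15],
    [0.25, 0.03, -0.4, 0, 0, 0, 0.15],
    [0.42, 0.06, -0.4, 0, 0, 0, 0.15],
    [0.6, 0.09, -0.4, 0, 0, 0, 0.15],
    [0.78, 0.12, -0.4, 0, 0, 0, 0.15],
    [0.95, 0.125, -0.4, 0, 0, 0, 0.15],
    [0.95, 0.125, -0.4, 0, 0, 0, 0.15],
  ],
)

```text
time_s: 38.4
tool_pos: [0.4308, -0.0779, 0.3376]
tool_rot: [-179.8, -0.1, 92.0]
force: [-0.2, 0.2, -2.3]
grip_width: 0.0236
grasp_force: 54.9
```

>>> apply_moves(
  moves=[
    [0.15, 0.02, 0, 0, 0, 0, 0.15],
    [0.35, 0.05, 0, 0, 0, 0, 0.15],
    [0.55, 0.08, 0, 0, 0, 0, 0.15],
    [0.75, 0.1, 0, 0, 0, 0, 0.15],
    [0.9, 0.12, 0, 0, 0, 0, 0.15],
    [1, 0.13, 0, 0, 0, 0, 0.15],
    [1, 0.13, 0, 0, 0, 0, 0.15],
  ],
)

```text
time_s: 39.1
tool_pos: [0.4512, 0.1199, 0.3377]
tool_rot: [-179.8, 0.1, 91.8]
force: [0.4, -0.4, -1.3]
grip_width: 0.0236
grasp_force: 54.9
```

>>> apply_moves(
  moves=[
    [0.15, 0.02, 0, 0, 0, 0, 0.15],
    [0.35, 0.06, 0, 0, 0, 0, 0.15],
    [0.55, 0.1, 0, 0, 0, 0, 0.15],
    [0.75, 0.13, 0, 0, 0, 0, 0.15],
    [0.9, 0.16, 0, 0, 0, 0, 0.15],
    [1, 0.18, 0, 0, 0, 0, 0.15],
    [1, 0.18, 0, 0, 0, 0, 0.15],
  ],
)

```text
time_s: 39.8
tool_pos: [0.4823, 0.3197, 0.3376]
tool_rot: [-179.9, 0.1, 91.7]
force: [0.1, -0.0, -2.2]
grip_width: 0.0235
grasp_force: 54.9
```

>>> apply_moves(
  moves=[
    [0.1, 0.1, 0, 0, 0, 0, 0.15],
    [0.2, 0.2, 0, 0, 0, 0, 0.15],
    [0.3, 0.3, 0, 0, 0, 0, 0.15],
    [0.4, 0.42, 0, 0, 0, 0, 0.15],
    [0.4, 0.42, 0, 0, 0, 0, 0.15],
    [0.4, 0.42, 0.2, 0, 0, 0, 0.15],
    [0.4, 0.42, 0.4, 0, 0, 0, 0.15],
    [0.4, 0.42, 0.6, 0, 0, 0, 0.15],
    [0.4, 0.42, 0.75, 0, 0, 0, 0.15],
    [0.4, 0.42, 0.75, 0, 0, 0, 0.15],
    [0.4, 0.42, 0.75, 0, 0, 0, 0.15],
  ],
)

```text
time_s: 40.9
tool_pos: [0.5649, 0.3984, 0.1903]
tool_rot: [-180.0, 0.1, 91.4]
force: [-0.6, 0.0, -1.6]
grip_width: 0.0238
grasp_force: 54.9
```

```bash
python3 cp.py; python3 - <<'E'
from h import *
o=env.get_obs(); print(o["tool_pos"],o["tool_rot"])
E
```

```text
0.83 [290. 203.] [0.57  0.067 4.255 0.864]
0.77 [268. 205.] [0.57  0.136 6.657 0.909]
[0.56595594 0.40008308 0.1928767 ] [ 1.79788082e+02 -1.18214047e-01  9.14685933e+01]
```

>>> apply_moves(
  moves=[
    [0, 0, 0.1, 0, 0, 0, 0.15],
    [0, 0, 0.2, 0, 0, 0, 0.15],
    [0, 0, 0.28, 0, 0, 0, 0.15],
    [0, 0, 0.33, 0, 0, 0, 0.15],
    [0, 0, 0.355, 0, 0, 0, 0.15],
    [0, 0, 0.355, 0, 0, 0, 0.15],
    [0, 0, 0.355, 0, 0, 0, 0.15],
  ],
)

```text
time_s: 41.7
tool_pos: [0.565, 0.4006, 0.1198]
tool_rot: [179.9, -0.1, 91.5]
force: [0.6, 0.7, -0.9]
grip_width: 0.0237
grasp_force: 54.9
```

>>> apply_moves(
  moves=[
    [-0.05, 0, 0.005, 0, 0, 0, 0.15],
    [-0.1, 0, 0.005, 0, 0, 0, 0.15],
    [-0.15, 0, 0.005, 0, 0, 0, 0.15],
    [-0.2, 0, 0.005, 0, 0, 0, 0.15],
    [-0.26, 0, 0.005, 0, 0, 0, 0.15],
    [-0.32, 0, 0.005, 0, 0, 0, 0.15],
    [-0.38, 0, 0.005, 0, 0, 0, 0.15],
    [-0.44, 0, 0.005, 0, 0, 0, 0.15],
    [-0.5, 0, 0.005, 0, 0, 0, 0.15],
    [-0.56, 0, 0.005, 0, 0, 0, 0.15],
    [-0.6, 0, 0.005, 0, 0, 0, 0.15],
    [-0.6, 0, 0.005, 0, 0, 0, 0.15],
  ],
)

```text
time_s: 42.9
tool_pos: [0.5681, 0.2776, 0.1177]
tool_rot: [-180.0, 0.1, 91.4]
force: [0.8, 0.5, -0.8]
grip_width: 0.0238
grasp_force: 54.9
```

```bash
python3 cp.py; python3 - <<'E'
from h import *
t=viewer.read_camera("top"); print(env.get_obs()["tool_pos"])
cv2.imwrite("pics/c7.png",cv2.resize(t[150:260,200:480],None,fx=2.5,fy=2.5,interpolation=cv2.INTER_CUBIC)[:,:,::-1])
E
```

```text
0.9 [299. 204.] [ 0.571  0.038 -2.408  0.826]
0.53 [318. 204.] [ 0.571 -0.005 -3.338  0.568]
[0.56745686 0.28014255 0.11753168]
```

View pics/c7.png

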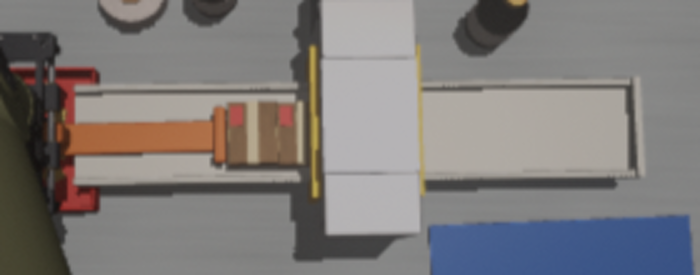

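The head is square behind both cartons, at crop (220,133). I push on.

>>> apply_moves(
  moves=[
    [-0.06, 0, 0, 0, 0, 0, 0.15],
    [-0.12, 0, 0, 0, 0, 0, 0.15],
    [-0.18, 0, 0, 0, 0, 0, 0.15],
    [-0.24, 0, 0, 0, 0, 0, 0.15],
    [-0.3, 0, 0, 0, 0, 0, 0.15],
    [-0.36, 0, 0, 0, 0, 0, 0.15],
    [-0.42, 0, 0, 0, 0, 0, 0.15],
    [-0.48, 0, 0, 0, 0, 0, 0.15],
    [-0.54, 0, 0, 0, 0, 0, 0.15],
    [-0.6, 0, 0, 0, 0, 0, 0.15],
    [-0.66, 0, 0, 0, 0, 0, 0.15],
  ],
)

```text
time_s: 44.15
tool_pos: [0.5712, 0.1474, 0.1179]
tool_rot: [180.0, -0.0, 91.5]
force: [-0.4, 1.8, -3.1]
grip_width: 0.0239
grasp_force: 54.9
```

>>> apply_moves(
  moves=[
    [-0.06, 0, 0, 0, 0, 0, 0.15],
    [-0.12, 0, 0, 0, 0, 0, 0.15],
    [-0.18, 0, 0, 0, 0, 0, 0.15],
    [-0.24, 0, 0, 0, 0, 0, 0.15],
    [-0.3, 0, 0, 0, 0, 0, 0.15],
    [-0.36, 0, 0, 0, 0, 0, 0.15],
    [-0.42, 0, 0, 0, 0, 0, 0.15],
    [-0.47, 0, 0, 0, 0, 0, 0.15],
    [-0.51, 0, 0, 0, 0, 0, 0.15],
    [-0.53, 0, 0, 0, 0, 0, 0.15],
    [-0.53, 0, 0, 0, 0, 0, 0.15],
    [-0.53, 0, 0, 0, 0, 0, 0.15],
  ],
)

```text
time_s: 45.35
tool_pos: [0.5741, 0.0423, 0.1179]
tool_rot: [180.0, 0.0, 91.5]
force: [0.0, -0.2, -2.7]
grip_width: 0.0235
grasp_force: 54.9
```

```bash
python3 cp.py; python3 - <<'E'
from h import *
t=viewer.read_camera("top"); print(env.get_obs()["tool_pos"])
cv2.imwrite("pics/c8.png",cv2.resize(t[150:260,200:480],None,fx=2.5,fy=2.5,interpolation=cv2.INTER_CUBIC)[:,:,::-1])
E
```

```text
0.97 [384. 203.] [ 0.577 -0.199  3.941  0.837]
0.7 [404. 202.] [ 0.578 -0.253  9.515  0.689]
0.61 [370. 202.] [ 0.571 -0.159 43.279  0.117]
[0.5740499  0.04274752 0.1179154 ]
```

View pics/c8.png

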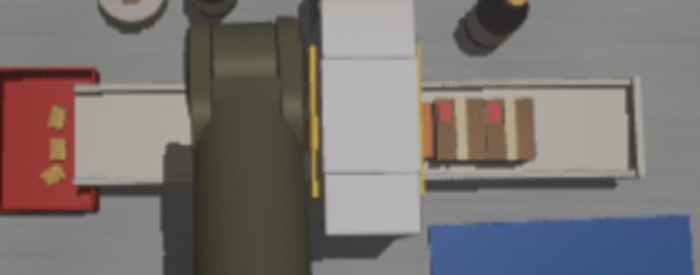

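Both cartons are out beyond the guard, at crop (455,130) and (510,130), with the orange head showing behind them. I withdraw the stick.

>>> apply_moves(
  moves=[
    [0.1, 0, 0, 0, 0, 0, 0.15],
    [0.25, 0, 0, 0, 0, 0, 0.15],
    [0.4, 0, 0, 0, 0, 0, 0.15],
    [0.6, 0, 0, 0, 0, 0, 0.15],
    [0.8, 0, 0, 0, 0, 0, 0.15],
    [0.9, 0, 0, 0, 0, 0, 0.15],
    [0.9, 0, 0, 0, 0, 0, 0.15],
  ],
)

```text
time_s: 46.2
tool_pos: [0.5679, 0.2281, 0.1177]
tool_rot: [-180.0, -0.1, 92.0]
force: [-0.3, 0.2, -2.5]
grip_width: 0.0235
grasp_force: 54.9
```

>>> apply_moves(
  moves=[
    [0.15, 0, 0, 0, 0, 0, 0.15],
    [0.35, 0, 0, 0, 0, 0, 0.15],
    [0.55, 0, 0, 0, 0, 0, 0.15],
    [0.75, 0, 0, 0, 0, 0, 0.15],
    [0.9, 0, 0, 0, 0, 0, 0.15],
    [0.9, 0, 0, 0, 0, 0, 0.15],
    [0.9, 0, 0, 0, 0, 0, 0.15],
  ],
)

```text
time_s: 46.9
tool_pos: [0.5644, 0.402, 0.1174]
tool_rot: [-180.0, 0.1, 91.6]
force: [1.2, -0.9, -1.5]
grip_width: 0.0236
grasp_force: 54.9
```

>>> apply_moves(
  moves=[
    [0, 0, -0.1, 0, 0, 0, 0.15],
    [0, 0, -0.3, 0, 0, 0, 0.15],
    [0, 0, -0.5, 0, 0, 0, 0.15],
    [0, 0, -0.7, 0, 0, 0, 0.15],
    [0, 0, -0.9, 0, 0, 0, 0.15],
    [0, 0, -1, 0, 0, 0, 0.15],
    [0, 0, -1, 0, 0, 0, 0.15],
    [0, 0, -1, 0, 0, 0, 0.15],
  ],
)

```text
time_s: 47.7
tool_pos: [0.5651, 0.4002, 0.317]
tool_rot: [-180.0, 0.1, 91.4]
force: [0.0, -0.3, -2.2]
grip_width: 0.0234
grasp_force: 54.9
```

>>> apply_moves(
  moves=[
    [-0.1, -0.1, -0.12, 0, 0, 0, 0.15],
    [-0.2, -0.2, -0.12, 0, 0, 0, 0.15],
    [-0.3, -0.3, -0.12, 0, 0, 0, 0.15],
    [-0.4, -0.42, -0.12, 0, 0, 0, 0.15],
    [-0.4, -0.42, -0.12, 0, 0, 0, 0.15],
    [-0.4, -0.42, -0.12, 0, 0, 0, 0.15],
  ],
)

```text
time_s: 48.3
tool_pos: [0.4821, 0.319, 0.3402]
tool_rot: [-179.9, 0.1, 91.5]
force: [0.2, 0.5, -2.0]
grip_width: 0.0236
grasp_force: 54.9
```

>>> apply_moves(
  moves=[
    [-0.15, -0.02, 0, 0, 0, 0, 0.15],
    [-0.35, -0.06, 0, 0, 0, 0, 0.15],
    [-0.55, -0.1, 0, 0, 0, 0, 0.15],
    [-0.75, -0.13, 0, 0, 0, 0, 0.15],
    [-0.9, -0.16, 0, 0, 0, 0, 0.15],
    [-1, -0.18, 0, 0, 0, 0, 0.15],
    [-1, -0.18, 0, 0, 0, 0, 0.15],
  ],
)

```text
time_s: 49.0
tool_pos: [0.4525, 0.1158, 0.3413]
tool_rot: [-180.0, 0.1, 91.2]
force: [0.5, 0.4, -2.9]
grip_width: 0.0237
grasp_force: 54.9
```

>>> apply_moves(
  moves=[
    [-0.15, -0.02, 0, 0, 0, 0, 0.15],
    [-0.35, -0.05, 0, 0, 0, 0, 0.15],
    [-0.55, -0.08, 0, 0, 0, 0, 0.15],
    [-0.75, -0.1, 0, 0, 0, 0, 0.15],
    [-0.9, -0.12, 0, 0, 0, 0, 0.15],
    [-1, -0.13, 0, 0, 0, 0, 0.15],
    [-1, -0.13, 0, 0, 0, 0, 0.15],
  ],
)

```text
time_s: 49.7
tool_pos: [0.4316, -0.0839, 0.3415]
tool_rot: [-180.0, 0.1, 91.2]
force: [-0.3, 0.9, -1.6]
grip_width: 0.0234
grasp_force: 54.9
```

>>> apply_moves(
  moves=[
    [-0.15, -0.02, 0, 0, 0, 0, 0.15],
    [-0.35, -0.05, 0, 0, 0, 0, 0.15],
    [-0.55, -0.08, 0, 0, 0, 0, 0.15],
    [-0.75, -0.1, 0, 0, 0, 0, 0.15],
    [-0.95, -0.125, 0, 0, 0, 0, 0.15],
    [-0.95, -0.125, 0, 0, 0, -0.027, 0.15],
    [-0.95, -0.125, 0, 0, 0, -0.027, 0.15],
    [-0.95, -0.125, 0.2, 0, 0, -0.027, 0.15],
    [-0.95, -0.125, 0.4, 0, 0, -0.027, 0.15],
    [-0.95, -0.125, 0.6, 0, 0, -0.027, 0.15],
    [-0.95, -0.125, 0.8, 0, 0, -0.027, 0.15],
    [-0.95, -0.125, 1, 0, 0, -0.027, 0.15],
    [-0.95, -0.125, 1, 0, 0, -0.027, 0.15],
    [-0.95, -0.125, 1, 0, 0, -0.027, 0.15],
  ],
)

```text
time_s: 51.1
tool_pos: [0.4121, -0.2708, 0.142]
tool_rot: [-179.9, 0.0, 94.0]
force: [0.9, -0.4, -2.1]
grip_width: 0.0236
grasp_force: 54.9
```

>>> apply_moves(
  moves=[
    [-0.015, 0, 0.12, 0, 0, 0, 0.15],
    [-0.015, 0, 0.24, 0, 0, 0, 0.15],
    [-0.015, 0, 0.32, 0, 0, 0, 0.15],
    [-0.015, 0, 0.37, 0, 0, 0, 0.15],
    [-0.015, 0, 0.39, 0, 0, 0, 0.15],
    [-0.015, 0, 0.4, 0, 0, 0, 0.15],
    [-0.015, 0, 0.405, 0, 0, 0, 0.15],
    [-0.015, 0, 0.405, 0, 0, 0, 0.15],
  ],
)

```text
time_s: 51.9
tool_pos: [0.4121, -0.2752, 0.0616]
tool_rot: [179.9, 0.0, 93.8]
force: [0.0, 0.1, -1.3]
grip_width: 0.0235
grasp_force: 54.9
```

>>> apply_moves(
  moves=[
    [0, 0, 0, 0, 0, 0, 0.6],
    [0, 0, 0, 0, 0, 0, 0.6],
    [0, 0, 0, 0, 0, 0, 0.6],
    [0, 0, 0, 0, 0, 0, 0.6],
    [0, 0, 0, 0, 0, 0, 0.6],
    [0, 0, -0.15, 0, 0, 0, 0.6],
    [0, 0, -0.35, 0, 0, 0, 0.6],
    [0, 0, -0.6, 0, 0, 0, 0.6],
    [0, 0, -0.85, 0, 0, 0, 0.6],
    [0, 0, -1, 0, 0, 0, 0.6],
    [0, 0, -1, 0, 0, 0, 0.6],
  ],
)

```text
time_s: 53.0
tool_pos: [0.4137, -0.2765, 0.2654]
tool_rot: [179.5, 0.1, 93.8]
force: [0.1, -0.6, 0.6]
grip_width: 0.0521
grasp_force: 0.0
```

>>> apply_moves(
  moves=[
    [0.5, 0.1, -0.4, 0, 0, 0, 0.6],
    [1, 0.15, -0.4, 0, 0, 0, 0.6],
    [1, 0.15, -0.4, 0, 0, 0, 0.6],
    [1, 0.15, -0.4, 0, 0, 0, 0.6],
    [1, 0.15, -0.4, 0, 0, 0, 0.6],
    [1, 0.15, -0.4, 0, 0, 0, 0.6],
  ],
)

```text
time_s: 53.6
tool_pos: [0.4283, -0.0699, 0.3405]
tool_rot: [-180.0, -0.0, 94.2]
force: [0.8, -0.6, -0.2]
grip_width: 0.0523
grasp_force: 0.0
```

>>> apply_moves(
  moves=[
    [1, 0, 0, 0, 0, 0, 0.6],
    [1, 0, 0, 0, 0, 0, 0.6],
    [1, 0, 0, 0, 0, 0, 0.6],
    [1, 0, 0, 0, 0, 0, 0.6],
    [1, 0, 0, 0, 0, 0, 0.6],
    [1, 0, 0, 0, 0, 0, 0.6],
  ],
)

```text
time_s: 54.2
tool_pos: [0.4146, 0.1253, 0.3396]
tool_rot: [-179.9, 0.1, 93.9]
force: [1.2, -0.9, -0.2]
grip_width: 0.052
grasp_force: 0.0
```

```bash
python3 cp.py; python3 - <<'E'
from h import *
t=viewer.read_camera("top"); s=viewer.read_camera("side")
cv2.imwrite("pics/c9.png",np.vstack([t[120:320,40:640],s[150:,:600]])[:,:,::-1])
E
```

```text
0.91 [402. 204.] [ 0.577 -0.255  4.674  0.77 ]
0.63 [385. 203.] [ 0.577 -0.198  3.251  0.856]
```

View pics/c9.png

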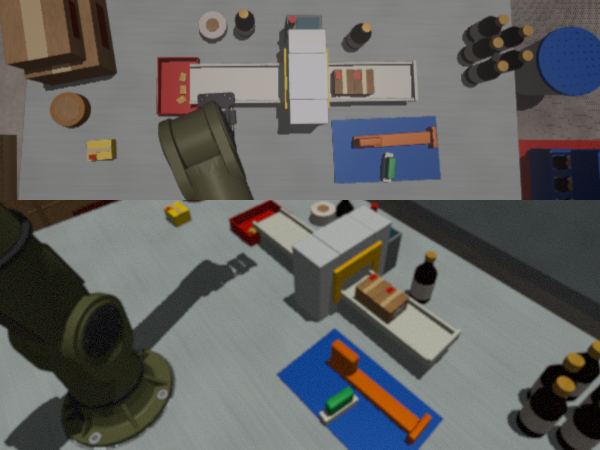

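The final view shows both cartons flat on the outfeed at (340,82) and (365,82), and three chips in the tray at (182,88). The stick and scraper stand upright on the mat, the bottles and roll are untouched, and the arm is clear.

```bash
python3 -c "
from cell import env
print(env.sign_off())"
```

```text
the job is handed in; nothing more can be done
None
```

I handed the job in at about 55 s on the robot's clock: all three chips are in the reject tray, both brown cartons (only two were there) lie flat on the outfeed plate, the push stick and scraper are upright on the mat, and the bottles, label roll and yellow look-alike were not touched.

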